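# Refill the soap magazine and sanitise its mouth

### The job

Take the lid off the soap magazine and load every soap puck that is lying out, pressing them in one at a time until each is held under the retaining lips. Then, with the lid still off, pick up the lamp wand and shine it straight at the middle of the magazine's mouth from about 8 cm away (no nearer than 4, no further than 12), holding it still for at least 2 seconds. Lay the wand back flat in the grey tray the same way up, put the lid back on so that it sits flat, and leave the tumbler, nail brush and tube where they are.

Things in the scene. Friction and masses are not known exactly. Their poses are not given: they have to be found in the camera images.
- mag: white soap magazine fixed on the ledge: an upright open shaft, foot 76 x 84 mm, 100 mm tall, 44 x 44 mm inside; origin at the centre of its underside, z up, y towards an orange lip. Holds up to four stacked pucks; a new one pushes the others down. A puck laid on the lips rests with its underside about 95 mm and top 110 mm above the ledge, until pressed down
- mouth (a point): centre of the magazine's mouth, on its axis, level with the lip undersides, 90 mm above the ledge; axes as the magazine's. A puck is home once its top is pressed a little below this (to about 87 mm): press on its middle, through the 36 mm gap between the lips, with shut fingers closing along the magazine's x (the mouth flares to about 60 mm there). It takes 3 to 15 N
- lip_l (a joint): orange sprung retaining lip on the magazine's +y side: 0 at rest, grows outwards to 6 mm (1.2 N at rest, 2 N at 3 mm). The lips are 36 mm apart at rest, slope up and outwards above (puck pressed down spreads them) and are flat beneath (they snap back over it and hold it)
- lip_r (a joint): the same on the magazine's -y side
- follower (a joint): spring plate in the magazine: 0 when empty (plate 1 mm below the lips), grows as it is pushed down, about 14 mm with the first puck and 15 mm for each further one, at most 66 mm; spring 2 N at 0, rising 0.8 N per 10 mm
- lid_knob (a point): round wooden lid, at first on the magazine: disc 92 mm across and 6 mm thick, with an upright knob on top 20 mm across and 26 mm tall; 4 mm thick, 36 mm wide boss beneath that sits in the mouth. The point is 11 mm below the knob's top, on its axis: 24 mm above the boss's underside, so 120 mm above the ledge when the lid is on and 24 mm when it stands on the ledge. z up
- tray: concrete-grey ceramic tray fixed on the ledge, 270 mm (x) by 170 mm (y), floor 6 mm and rim 12 mm above the ledge; origin at the centre of its underside
- wand_c (a point): hand-held sanitising lamp, a white bar 28 mm wide and 26 mm tall, 162 mm long, with a dark grip band, lying on the tray; the point is at its middle, half-way up (bar runs from 80 mm behind to 82 mm ahead), x towards the lamp nose, z up. The nose is undercut, with a violet lamp window on the slanted face. About 0.09 kg, it balances close to the point
- beam (a point): centre of the lamp wand's violet window, 66 mm ahead of (x) and 3 mm below the wand's middle; its z axis is the direction in which the lamp shines: forwards and down at 45 degrees from the lying bar
- puck1_c (a point): hard dull-green soap puck, a disc 42 mm across and 15 mm thick, lying flat on the ledge at first; the point is its centre. Two to four pucks are there (others are absent)
- puck2_c (a point): hard dull-green soap puck, a disc 42 mm across and 15 mm thick, lying flat on the ledge at first; the point is its centre. Two to four pucks are there (others are absent)
- puck3_c (a point): hard dull-green soap puck, a disc 42 mm across and 15 mm thick, lying flat on the ledge at first; the point is its centre. Two to four pucks are there (others are absent)
- puck4_c (a point): hard dull-green soap puck, a disc 42 mm across and 15 mm thick, lying flat on the ledge at first; the point is its centre. Two to four pucks are there (others are absent)
- tumbler: glass tumbler with a mint toothbrush, 72 mm wide, 100 mm tall (170 with the brush); origin under its centre; bystander
- nailbrush: wooden nail brush, 40 x 90 x 32 mm, origin under its centre; bystander
- tube: aluminium tube of cream, capped, 40 x 125 x 18 mm, origin under its centre; bystander
- mirror: small round hand mirror upright in a spring clamp on a fixed foot, 200 mm tall, 104 mm wide; origin under its foot; bystander
Things that resemble listed ones, but are neither listed nor needed, are in the scene too. Leave any brown or orange look-alike of the part that bears puck1_c alone.

How it is judged:
By the outcome, as a careful person would: the job done as asked, in the order asked, and still so for the second after the job is handed in, with the robot touching nothing.
Of puck1, puck2, puck3, puck4 only 2 to 4 are there at a start; the rules pass over those that are not, and their reading is None.
At some moment in a run one of puck1, puck2, puck3, puck4, wand may be knocked a few centimetres aside while the robot is not near it.
It also fails if it takes over 210 s, if anything falls off the work surface, if the arm or the gripper's body presses on something with over 40 N, if the wrist force passes 120 N, or if a joint passes its speed limit or range.

### The arm

A 6-joint arm with a two-finger parallel gripper is mounted at the origin on the work surface. World frame = base frame: x ahead of the robot, y to its left, z up, the work surface at z = 0. Lengths are in mm, angles in rad, forces in N, time in s.
With the tool pointing down it reaches from about 275 to 1000 mm from the base axis. Payload 8.4 kg.
Tool frame: the origin (TCP) lies midway between the tips of the shut fingers; the grasp point (between the pads) lies 19 mm behind it; z points along the fingers, y is the direction in which the jaws open and shut (so a half turn about z gives the same grasp; the last joint's range is limited). The gripper opens to 85 mm and grips with 20 to 120 N. Pads are 22 mm wide; open, the fingers measure 114 mm over their backs; the gripper's body (76 mm by 85 mm) begins 54 mm behind the grasp point. The pads swing forward as they close: fully open they stand 13 mm farther back than shut.
Start: joints at [1.139, 0.353, 1.633, -0, 1.155, -0.002], TCP at [260.43, 568.159, 231.281] pointing down, gripper open.
Joint ranges: [-2.63, 2.63], [-0.92, 2.1], [0.06, 2.66], [-1.3, 4.44], [0, 2.69], [-3.02, 3.02]. Speed limits (rad/s): [2.22, 2.22, 2.79, 3.14, 3.14, 3.14].

### API

Orientations are given as [roll, pitch, yaw] about the fixed x, y, z axes, in that order (R = Rz(yaw) Ry(pitch) Rx(roll)).
In Python, from rig import r gives the robot as it stands.
- The arm moves only by the tool play_rows, never from a script. Its argument "moves" is a list of rows, each a list of 3 entries, a list of its own where there are three numbers: the turn, a rotation vector about the tool's x, y, z in degrees, then the shift along the tool's x, y, z in mm, then the opening, from 0 (shut) to 1 (fully open). A call has 1 to 20 rows; each row is the pose to reach, as a shift and turn from the pose measured when the call began, along the tool's axes at that moment; what a row does not reach only later rows make up. A row lasts 1/10 s, in which the tool goes at most 50 mm and 8.59 degrees, less where a joint would pass 70% of its speed; a pose out of reach is approached as far as the arm can. A call with a gripper value outside its range is refused whole. The fingers move at their own pace and stop on an object; "newtons" is the grip in N (left out, the last holds). Time passes only in rows, so rows that repeat a pose let the fingers close. It gives the time, the measured TCP pose, the force and the opening at its end, in the units of the state.
- r.sense(): the state, without advancing time (a new reading comes with each control period).
- r.grab_frame(name): name is "side" or "top"; returns a dict with "color" (480x640x3 uint8, red, green, blue), "K" (3x3 intrinsics, pixels), "k1" (the pictures are not rectified: a ray, as slopes to the right and down, at radius r is drawn at 1 + k1 r^2 times it, then the intrinsics apply), "rvec" (rotation vector, rad) and "tvec" (3), from world to camera coordinates, as OpenCV has them. Camera axes: x right, y down, z forward; pixel columns grow to the right and rows downward; lengths in mm; the calibration is good to about 2 mm. A picture is of the moment at which its call begins. There is no depth.
- r.sign_off(): hands the job in, once; it reports no verdict.
Trained networks look in a picture, given as the dict that the camera call returned (one of the last four; its "shot" number tells which), for a name from the list of things; names that differ only in an ending like _2 or _b are one class to them, and where a whole thing is asked for, a point or a joint stands for the part that bears it (a point fixed in the world has none). Each returns a list of dicts, best first, with "conf" (0 to 1); they miss things now and then, are a little off and sometimes report something else, mostly with a low value. They report only what shows in the picture. A call takes as long as a camera call. They do not tell look-alikes from the thing itself.
- r.silhouettes(picture, name): "mask" (480x640 bool, what is visible of it) and "location" ([column, row] in pixels, amid what is visible of it).
The state is a dict: "clock": time; "qpos": joint angles; "qvel": joint speeds; "joint_efforts": joint torques, N m; "eef_pos": TCP position; "tcp_rot": TCP orientation; "contact_force": force on the tool from outside, world axes, zero at the start; "wrist_torque": the same for the moment, N m; "opening": opening from 0.0 (shut) to 1.0 (fully open).
Only numpy, scipy, OpenCV 4.12 (cv2) and the standard library are available. Lean on these libraries where they do the work, as an engineer would, in place of code of your own. Each camera call takes 0.05 s, during which the arm holds its last target.

## Working session

There is one attempt and no reset: what is moved stays moved. The work goes in short steps, Python scripts to look and compute and a tool call to move; the robot and the scene stay as the last step left them, time stands still between calls to the robot, and variables do not carry over. Pictures are saved under pics/ and viewed, and the job is handed in when it is done.

Besides the shell and the picture viewer there is one more tool, called as a command line: name --argument value ..., lists and objects as JSON in quotes. play_rows: Moves the arm, as the interface text tells. Its arguments: {"type":"object","properties":{"moves":{"type":"array"},"newtons":{"type":"number"}},"required":["moves"]}

```bash
ls; mkdir -p pics; python3 - <<'E'
from rig import r
import cv2
print(r.sense())
for n in ("side","top"):
    f=r.grab_frame(n)
    cv2.imwrite(f"pics/{n}0.png",f["color"][:,:,::-1])
    print(n,f["K"],f["k1"],f["rvec"],f["tvec"],f["shot"])
E
```

```text
pics
{'clock': 0.0, 'qpos': array([ 1.13857620e+00,  3.53647506e-01,  1.63418281e+00, -5.75308879e-06,
        1.15518794e+00, -2.39852075e-03]), 'qvel': array([-0.00139727,  0.00086553,  0.00172596, -0.002058  ,  0.00049072,
       -0.00154519]), 'joint_efforts': array([ 6.37152662e-04, -6.05251265e+01, -3.42071307e+01, -5.09823531e-05,
        9.66080348e-03, -3.88667206e-05]), 'eef_pos': array([260.23381406, 567.69472842, 230.54125654]), 'tcp_rot': array([-3.14016705e+00,  1.84068035e-06,  2.71177338e+00]), 'contact_force': array([ 0.9862226 ,  0.21824646, -0.17015914]), 'wrist_torque': array([ 0.04802909, -0.0005035 ,  0.02268241]), 'opening': 1.0017580711348053}
side [[491.73186085   0.         324.20651272]
 [  0.         491.73186085 238.47339726]
 [  0.           0.           1.        ]] -0.01821474196011763 [ 2.10165847 -0.46473538  0.25941231] [-548.6472389   179.73274828  864.22654433] 1
top [[482.83872705   0.         324.0501244 ]
 [  0.         482.83872705 244.87591175]
 [  0.           0.           1.        ]] -0.07789763208645469 [ 2.12751054 -2.16992876  0.18071175] [ -52.45069523  583.79680167 1136.14441526] 2
```

View pics/side0.png

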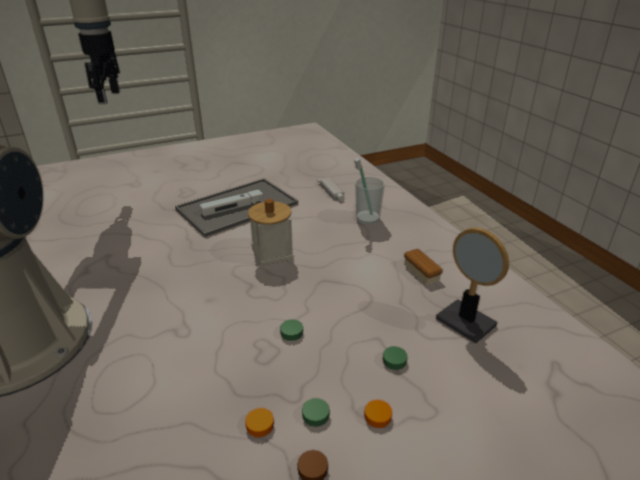

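View pics/top0.png

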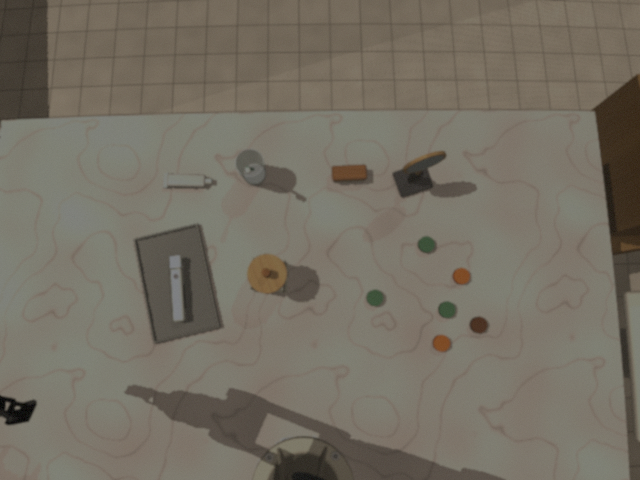

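```bash
cat > h.py <<'E'
from rig import r
import numpy as np, cv2
from scipy.spatial.transform import Rotation as Ro
def cam(f): 
    return Ro.from_rotvec(np.array(f["rvec"]).ravel()).as_matrix(), np.array(f["tvec"]).ravel()
def proj(f,P):
    R,t=cam(f); c=np.atleast_2d(P)@R.T+t; s=c[:,:2]/c[:,2:]; s=s*(1+f["k1"]*(s**2).sum(1,keepdims=True))
    K=f["K"]; return np.c_[s[:,0]*K[0,0]+K[0,2], s[:,1]*K[1,1]+K[1,2]]
def ray(f,uv):
    K=f["K"]; uv=np.atleast_2d(uv).astype(float)
    d=np.array([f["k1"],0,0,0,0.])
    s=cv2.undistortPoints(uv.reshape(-1,1,2),K,d).reshape(-1,2)
    R,t=cam(f); o=-R.T@t; return o, np.c_[s,np.ones(len(s))]@R
def onz(f,uv,z):
    o,d=ray(f,uv); return o+d*((z-o[2])/d[:,2:])
def tri(fs,uvs):
    A=np.zeros((3,3));b=np.zeros(3)
    for f,uv in zip(fs,uvs):
        o,d=ray(f,uv); d=d[0]/np.linalg.norm(d[0]); M=np.eye(3)-np.outer(d,d); A+=M;b+=M@o
    return np.linalg.solve(A,b)
def crop(f,c,w,name,s=None):
    x,y=map(int,c); x0=max(0,x-w);y0=max(0,y-w*3//4); im=f["color"][y0:y+w*3//4,x0:x+w,::-1]
    k=780/im.shape[1]; k=min(k,590/im.shape[0]); cv2.imwrite(f"pics/{name}.png",cv2.resize(im,None,fx=k,fy=k,interpolation=cv2.INTER_CUBIC)); print(name,"origin",x0,y0,"scale",k)
def maskfit(f,pts_fn,mask,x0,n=300):
    pass
E
python3 - <<'E'
from h import *
F={n:r.grab_frame(n) for n in("side","top")}
for n,f in F.items():
    for nm in ["mag","lid_knob","tray","wand_c","puck1_c","tumbler","nailbrush","tube","mirror"]:
        for d in r.silhouettes(f,nm):
            m=d["mask"]; ys,xs=np.nonzero(m)
            print(n,nm,round(d["conf"],2),np.round(d["location"],1),m.sum(),xs.min(),xs.max(),ys.min(),ys.max(), np.round(onz(f,[xs.mean(),ys.mean()],10)[0]))
            if n=="top": np.save(f"m_{nm}.npy",m)
crop(F["top"],(430,290),80,"c1");crop(F["top"],(215,280),90,"c2");crop(F["side"],(265,215),90,"c3");crop(F["side"],(330,400),110,"c4")
E
```

```text
side mag 0.76 [272.6 241.4] 1552 251 292 219 265 [520.  95.  10.]
side lid_knob 0.87 [271.5 210.9] 828 249 292 199 224 [561. 224.  10.]
side tray 0.66 [227.  211.2] 2434 175 298 179 235 [480. 294.  10.]
side wand_c 0.96 [230.5 204.5] 819 200 262 189 215 [486. 315.  10.]
side wand_c 0.47 [272.7 238.9] 1600 250 293 219 265 [520.  94.  10.]
side puck1_c 0.97 [261.8 420.9] 718 245 274 408 437 [ 337. -351.   10.]
side puck1_c 0.89 [317.3 412.8] 707 301 330 398 426 [ 419. -369.   10.]
side puck1_c 0.89 [378.  414.9] 634 364 392 401 427 [ 502. -410.   10.]
side tumbler 0.66 [367.6 198.8] 1327 354 383 158 224 [825. 194.  10.]
side nailbrush 0.61 [422.  267.1] 850 404 441 249 284 [ 777. -127.   10.]
side nailbrush 0.54 [273.6 241.8] 1596 250 293 219 265 [520.  96.  10.]
side tube 0.58 [331.7 187.3] 338 317 344 177 201 [760. 280.  10.]
side mirror 0.85 [476.1 276.5] 4256 436 508 228 343 [ 842. -216.   10.]
top mag 0.68 [286.4 289. ] 97 251 288 260 291 [498.  38.  10.]
top lid_knob 0.59 [265.2 272. ] 1213 248 286 254 292 [521.  79.  10.]
top tray 0.94 [170.8 283.4] 6458 133 219 225 343 [500. 30
[... 226 characters left out ...]
0.76 [446.7 307.9] 225 438 455 301 317 [ 419. -367.   10.]
top puck1_c 0.62 [440.1 340.5] 194 433 448 335 350 [ 339. -347.   10.]
top puck1_c 0.58 [461.1 274. ] 222 453 469 268 283 [ 503. -408.   10.]
top tumbler 0.79 [251.8 167.4] 866 236 266 149 184 [798. 120.  10.]
top nailbrush 0.95 [349.5 170.2] 532 332 366 165 182 [ 775. -132.   10.]
top tube 0.87 [186.4 181.5] 648 163 212 173 188 [763. 289.  10.]
top tube 0.16 [264.3 272. ] 1226 247 286 254 292 [521.  80.  10.]
top mirror 0.83 [416.2 174.8] 1324 392 446 151 197 [ 770. -309.   10.]
c1 origin 350 230 scale 4.875
c2 origin 125 213 scale 4.333333333333333
c3 origin 175 148 scale 4.333333333333333
c4 origin 220 318 scale 3.5454545454545454
```

View pics/c1.png

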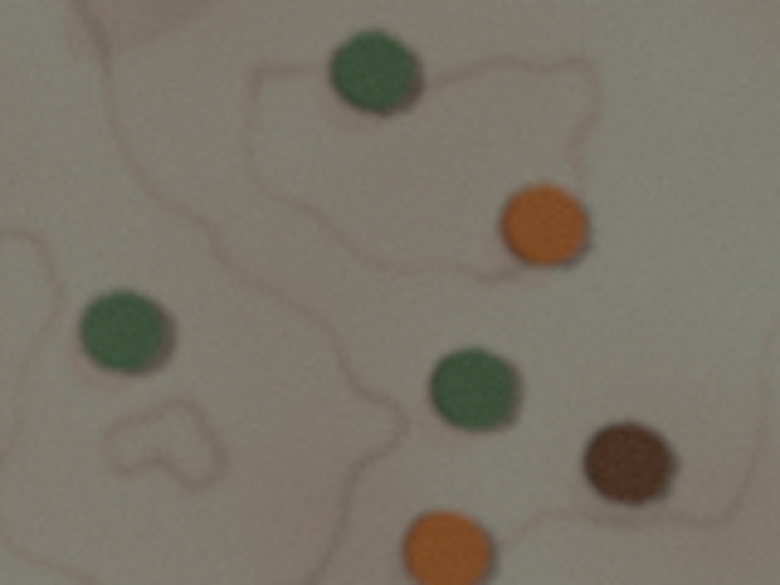

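View pics/c2.png

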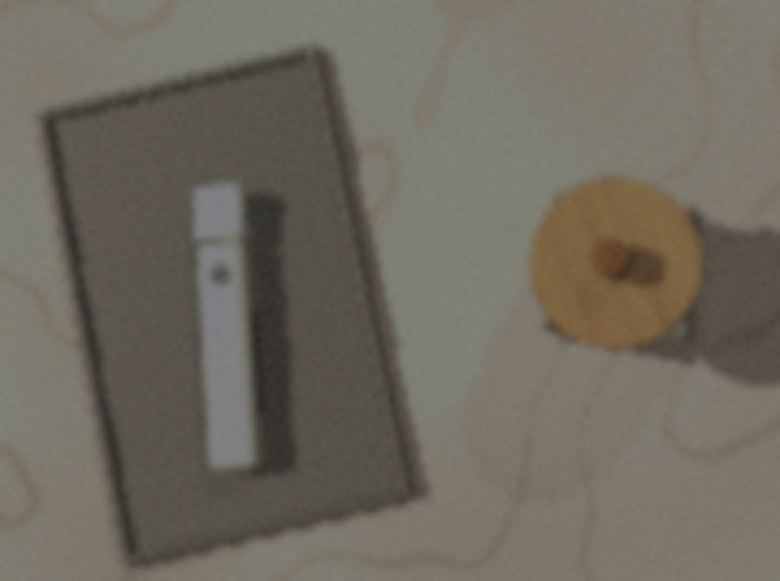

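View pics/c3.png

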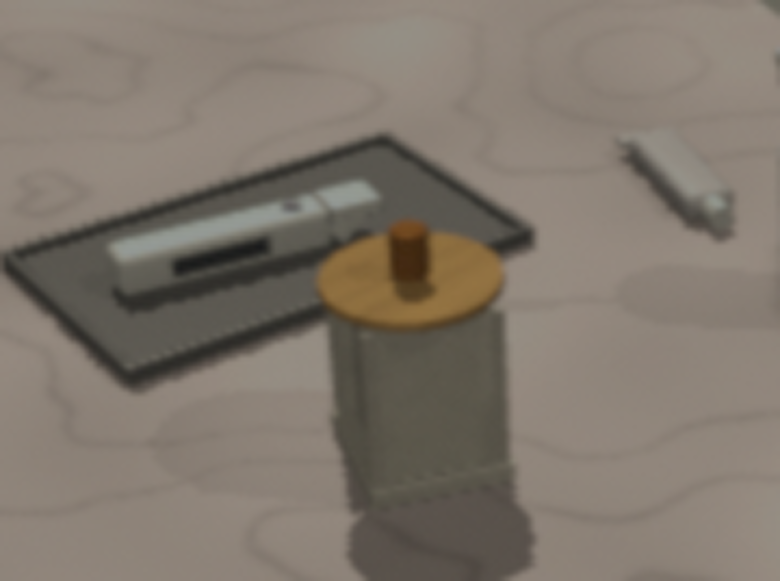

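View pics/c4.png

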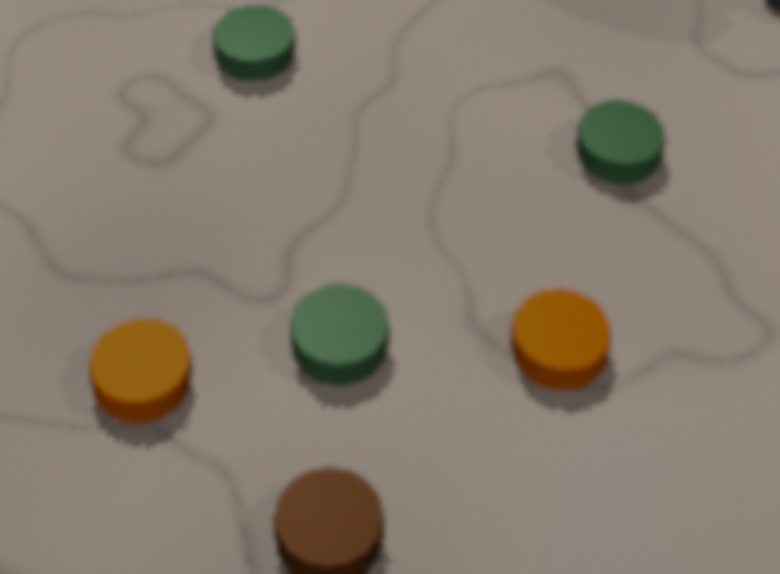

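```bash
cat >> h.py <<'E'
def cyl(x,y,z0,z1,rad,n=48):
    a=np.linspace(0,2*np.pi,n,endpoint=False); c=np.c_[x+rad*np.cos(a),y+rad*np.sin(a)]
    return np.r_[np.c_[c,np.full(n,z0)],np.c_[c,np.full(n,z1)]]
def hullcent(f,P):
    h=cv2.convexHull(proj(f,P).astype(np.float32)); M=cv2.moments(h); return np.array([M["m10"]/M["m00"],M["m01"]/M["m00"]]),M["m00"]
def fitcyl(f,uv,z0,z1,rad):
    p=onz(f,uv,(z0+z1)/2)[0]
    for _ in range(6):
        c,a=hullcent(f,cyl(p[0],p[1],z0,z1,rad)); p=p+onz(f,uv,(z0+z1)/2)[0]-onz(f,c,(z0+z1)/2)[0]
    return p,a
def greens(f):
    hsv=cv2.cvtColor(f["color"],cv2.COLOR_RGB2HSV); m=((hsv[...,0]>48)&(hsv[...,0]<85)&(hsv[...,1]>75)).astype(np.uint8)
    m=cv2.morphologyEx(m,cv2.MORPH_OPEN,np.ones((3,3),np.uint8))
    n,l,s,c=cv2.connectedComponentsWithStats(m); return [(c[i],s[i]) for i in range(1,n) if s[i][4]>60]
def tool(pos,yaw=None,R=None):
    s=r.sense(); R0=Ro.from_euler("xyz",s["tcp_rot"]); 
    Rt=R if R is not None else Ro.from_euler("xyz",[np.pi,0,yaw])
    sh=R0.inv().apply(np.array(pos)-s["eef_pos"]); rv=np.degrees((R0.inv()*Rt).as_rotvec())
    print("at",s["eef_pos"].round(1),s["tcp_rot"].round(3),"F",s["contact_force"].round(1),"op",round(s["opening"],3),"t",round(s["clock"],2)); print("-> turn",rv.round(2),"shift",sh.round(1))
E
python3 - <<'E'
from h import *
F={n:r.grab_frame(n) for n in("side","top")}
for n,f in F.items():
    for c,s in greens(f):
        p,a=fitcyl(f,c,0,15,21); print(n,c.round(1),s,p.round(1),"model area",a)
    hsv=cv2.cvtColor(f["color"],cv2.COLOR_RGB2HSV)
    for nm in ("lid_knob",):
        for d in r.silhouettes(f,nm)[:1]:
            m=d["mask"]; ys,xs=np.nonzero(m); print(n,nm,xs.mean(),ys.mean())
            if n=="top": print(fitcyl(f,[xs.mean(),ys.mean()],100,106,46))
    crop(f,(268,240) if n=="side" else (270,275),45,"k"+n)
E
```

```text
side [293.2 323.8] [287 321  14   7  73] [ 461.8 -174.6    7.5] model area 430.01066219760105
side [292.  335.4] [282 331  20   9 106] [ 448.7 -201.4    7.5] model area 461.21404213132337
side [394.5 357.7] [384 347  22  22 398] [ 584.8 -322.8    7.5] model area 525.6831927918829
side [316.2 420.4] [304 414  24  12 146] [ 414.8 -380.4    7.5] model area 731.9753343053162
side lid_knob 269.69700748129674 212.27306733167083
kside origin 223 207 scale 8.666666666666666
top lid_knob 266.72692009309543 272.68968192397205
(array([511.53925356,  70.32222086, 103.        ]), 1258.5826827483252)
ktop origin 225 242 scale 8.666666666666666
```

```bash
python3 - <<'E'
import cv2;a=cv2.imread("pics/kside.png");b=cv2.imread("pics/ktop.png");a=cv2.resize(a,(400,300));b=cv2.resize(b,(400,300));cv2.imwrite("pics/kk.png",cv2.hconcat([a,b]))
E
```

```text
(no output)
```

View pics/kk.png

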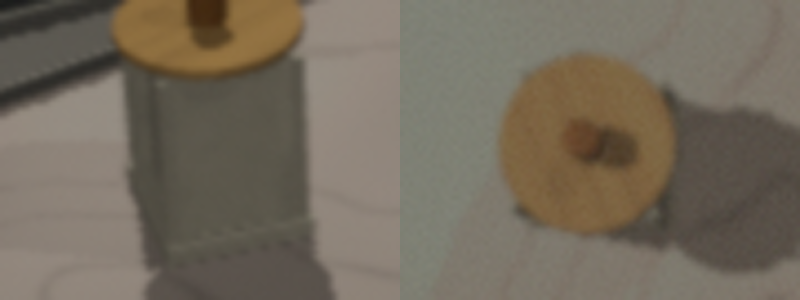

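```bash
cat >> h.py <<'E'
def cc(m,mn=60):
    m=cv2.morphologyEx(m.astype(np.uint8),cv2.MORPH_CLOSE,np.ones((3,3),np.uint8)); m=cv2.morphologyEx(m,cv2.MORPH_OPEN,np.ones((3,3),np.uint8))
    n,l,s,c=cv2.connectedComponentsWithStats(m); return [(c[i],s[i],l==i) for i in range(1,n) if s[i][4]>mn]
def greens(f,mn=100):
    a=f["color"].astype(int); g=a[...,1]-np.maximum(a[...,0],a[...,2]); return [x for x in cc(g>8,mn)]
def woods(f,mn=300):
    a=f["color"].astype(int); return cc((a[...,0]-a[...,2]>35),mn)
E
python3 - <<'E'
from h import *
F={n:r.grab_frame(n) for n in("side","top")}
for n,f in F.items():
    for c,s,_ in greens(f):
        p,a=fitcyl(f,c,0,15,21); print(n,c.round(1),s,p.round(1),"model area",round(a))
    for c,s,_ in woods(f,100): print("wood",n,c.round(1),s)
E
```

```text
side [291.1 329.4] [280 320  23  20 381] [ 453.  -186.5    7.5] model area 445
side [394.5 357.3] [383 346  24  24 453] [ 585.3 -322.2    7.5] model area 525
side [315.2 411.6] [302 398  27  28 615] [ 419.8 -365.7    7.5] model area 700
wood side [516.3 209.3] [ 364  144  276  146 4072]
wood side [269.1 211.8] [248 199  43  25 815]
wood side [492.7 244.6] [464 227  45  50 405]
wood side [423.  262.5] [405 249  37  29 568]
wood side [377.8 413. ] [364 399  29  30 705]
wood side [259.1 421.7] [245 407  29  31 733]
wood side [312.2 464.6] [298 450  30  30 717]
top [426. 244.] [419 237  15  15 183] [ 585.8 -323.7    7.5] model area 236
top [374.5 297.3] [367 290  16  15 190] [ 454.  -187.5    7.5] model area 235
top [446.6 309.2] [439 302  16  15 197] [ 420.1 -367.3    7.5] model area 246
wood top [424. 157.] [410 152  30  13 112]
wood top [348.6 172.1] [332 165  34  15 476]
wood top [628.2 246.4] [621 242  19   9 113]
wood top [266.6 273.3] [ 247  254   40   39 1232]
wood top [461.1 275.7] [453 268  17  17 234]
wood top [478.6 324.6] [472 318  14  14 151]
wood top [441.2 342.9] [433 335  18  17 247]
```

```bash
cat >> h.py <<'E'
def render(f,hulls):
    m=np.zeros((480,640),np.uint8)
    for P in hulls: cv2.fillConvexPoly(m,np.round(cv2.convexHull((proj(f,P)*16).astype(np.float32))).astype(np.int32),1,shift=4)
    return m
def box(c,yaw,x0,x1,y0,y1,z0,z1):
    P=np.array([[x,y,z] for x in(x0,x1) for y in(y0,y1) for z in(z0,z1)],float); R=Ro.from_euler("z",yaw).as_matrix(); return P@R.T+np.array(c)
def lid(x,y,z=96): return [cyl(x,y,z,z+4,18),cyl(x,y,z+4,z+10,46),cyl(x,y,z+10,z+36,10)]
def iou(m,t): m=m>0; return (m&t).sum()/(m|t).sum()
from scipy.optimize import minimize
def fit(fs,ts,model,x0,step):
    g=lambda x:-np.mean([iou(render(f,model(x)),t) for f,t in zip(fs,ts)])
    x0=np.array(x0,float); best=None
    S=np.vstack([x0]+[x0+np.eye(len(x0))[i]*step[i] for i in range(len(x0))])
    o=minimize(g,x0,method="Nelder-Mead",options=dict(initial_simplex=S,xatol=.05,fatol=1e-5)); return o.x,-o.fun
E
python3 - <<'E'
from h import *
F={n:r.grab_frame(n) for n in("side","top")}
T={}
for n,f in F.items():
    c=(269,212) if n=="side" else (266,273)
    T[n]=[m for cc_,s,m in woods(f) if np.hypot(*(cc_-c))<8][0]
fs=list(F.values());ts=list(T.values())
for sel in ([0],[1],[0,1]):
    print("lid",sel,fit([fs[i] for i in sel],[ts[i] for i in sel],lambda x:lid(*x),[511,70],[8,8]))
# magazine outline in side: box fit
for n,f in F.items():
    ds=r.silhouettes(f,"wand_c"); w=ds[0]["mask"]; T[n]=w
    x=f
ts=list(T.values())
W=lambda x:[box((x[0],x[1],0),x[2],-80,82,-14,14,6,32)]
for y in(0.1,-0.1):
  for sel in ([0],[1],[0,1]): print("wand",sel,fit([fs[i] for i in sel],[ts[i] for i in sel],W,[490,300,y],[10,10,.1]))
f=F["side"]; 
for m in r.silhouettes(f,"mag")[:1]:
  M=lambda x:[box((x[0],x[1],0),x[2],-38,38,-42,42,0,8),box((x[0],x[1],0),x[2],-x[3],x[3],-x[4],x[4],0,99)]
  from functools import partial
  L=render(f,lid(511,70))>0
  def g(x): 
      mm=render(f,M(x))>0; return -iou(mm&~L,m["mask"])
  for y0 in (-.6,-.3,0,.3,.6):
    o=minimize(lambda x:g([511,70,x[0],35,40]),[y0],method="Nelder-Mead"); print("mag yaw",o.x,o.fun)
    o=minimize(lambda x:g([511+x[1],70+x[2],x[0],40,36]),[y0,1,1],method="Nelder-Mead"); print("mag yaw",o.x,o.fun)
E
```

```text
lid [0] (array([511.30395508,  72.50061035]), np.float64(0.8984547461368654))
lid [1] (array([509.65969849,  70.90174866]), np.float64(0.9404580152671755))
lid [0, 1] (array([510.76757812,  70.17285156]), np.float64(0.912570795657478))
wand [0] (array([576.13449158, 318.69171872,  -0.72980967]), np.float64(0.22860318636532048))
wand [1] (array([4.84540803e+02, 2.99551682e+02, 6.53792740e-02]), np.float64(0.8285431119920713))
wand [0, 1] (array([4.84897332e+02, 3.00607989e+02, 6.70959817e-02]), np.float64(0.44204471895565867))
wand [0] (array([567.42019109, 332.16520593,  -0.64276571]), np.float64(0.22554448135843486))
wand [1] (array([4.84666190e+02, 2.99558812e+02, 6.36449340e-02]), np.float64(0.8285431119920713))
wand [0, 1] (array([4.81422363e+02, 2.98931235e+02, 2.10013536e-02]), np.float64(0.43935322222875106))
mag yaw [-0.4996875] -0.8975903614457831
mag yaw [-0.3   1.15  1.1 ] -0.9173300673606859
mag yaw [-0.12] -0.9492888064316636
mag yaw [-0.2975      1.01388889  1.01388889] -0.9167686658506732
mag yaw [0.] -0.9115925058548009
mag yaw [0. 1. 1.] -0.8550247116968699
mag yaw [-0.12] -0.9492888064316636
mag yaw [0.2925 1.025  1.025 ] -0.7624501992031872
mag yaw [1.3490625] -0.9168674698795181
mag yaw [1.10004264 0.53047307 0.85882615] -0.9004199160167966
```

```bash
python3 - <<'E'
from h import *
tool([510.7,70.7,170],1.45)
E
```

```text
at [260.4 568.2 231.2] [-3.142 -0.     2.712] F [-0.1 -0.1 -0. ] op 0.998 t 1.65
-> turn [-0.   0.  72.3] shift [-434.8 -347.9   61.3]
```

play_rows --moves '[[[0, 0, 8], [-40, -32, 0], 1], [[0, 0, 16], [-80, -64, 5], 1], [[0, 0, 24], [-120, -96, 10], 1], [[0, 0, 32], [-160, -128, 15], 1], [[0, 0, 40], [-200, -160, 20], 1], [[0, 0, 48], [-240, -192, 30], 1], [[0, 0, 56], [-280, -224, 40], 1], [[0, 0, 64], [-320, -256, 50], 1], [[0, 0, 72.3], [-360, -288, 55], 1], [[0, 0, 72.3], [-400, -320, 61.3], 1], [[0, 0, 72.3], [-434.8, -347.9, 61.3], 1], [[0, 0, 72.3], [-434.8, -347.9, 61.3], 0.5], [[0, 0, 72.3], [-434.8, -347.9, 61.3], 0.5], [[0, 0, 72.3], [-434.8, -347.9, 61.3], 0.5], [[0, 0, 72.3], [-434.8, -347.9, 61.3], 0.5]]' --newtons 30

```text
clock: 3.15
eef_pos: [510.1, 72.0, 170.1]
tcp_rot: [-3.141, -0.0, 1.451]
contact_force: [0.3, 0.7, -0.3]
opening: 0.499
```

```bash
python3 - <<'E'
from h import *
tool([510.7,70.7,110],1.45)
f=r.grab_frame("side"); crop(f,(270,180),70,"g1")
E
```

```text
at [510.1  72.  170.1] [-3.141 -0.     1.451] F [ 0.3  0.7 -0.3] op 0.499 t 3.15
-> turn [-0.02 -0.02  0.07] shift [-1.3  0.8 60.1]
g1 origin 200 128 scale 5.571428571428571
```

View pics/g1.png

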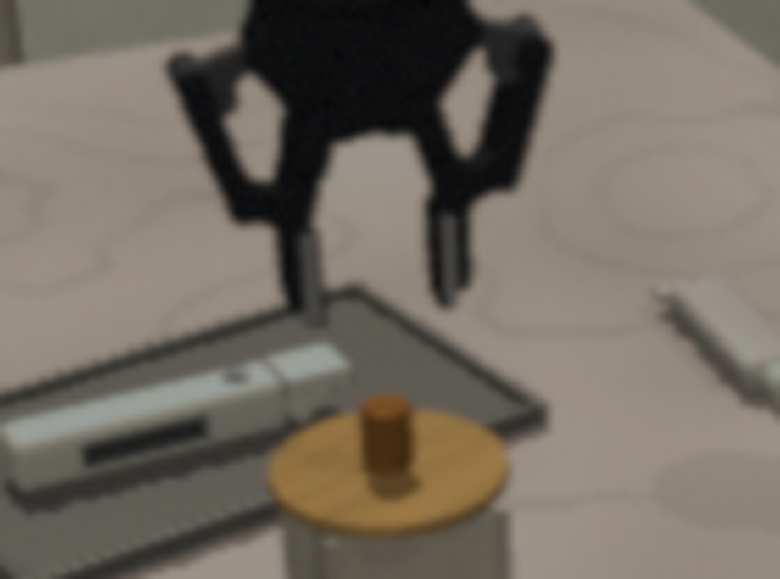

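play_rows --moves '[[[0, 0, 0], [-1.3, 0.8, 20], 0.5], [[0, 0, 0], [-1.3, 0.8, 40], 0.5], [[0, 0, 0], [-1.3, 0.8, 52], 0.5], [[0, 0, 0], [-1.3, 0.8, 60], 0.5], [[0, 0, 0], [-1.3, 0.8, 60], 0.5], [[0, 0, 0], [-1.3, 0.8, 60], 0], [[0, 0, 0], [-1.3, 0.8, 60], 0], [[0, 0, 0], [-1.3, 0.8, 60], 0], [[0, 0, 0], [-1.3, 0.8, 60], 0], [[0, 0, 0], [-1.3, 0.8, 60], 0], [[0, 0, 0], [-1.3, 0.8, 60], 0], [[0, 0, 0], [-1.3, 0.8, 60], 0]]'

```text
clock: 4.4
eef_pos: [511.4, 70.8, 110.8]
tcp_rot: [3.14, -0.001, 1.452]
contact_force: [-0.1, 1.1, 6.4]
opening: 0.224
```

```bash
python3 - <<'E'
from h import *
tool([430,-40,60],1.45)
f=r.grab_frame("side"); crop(f,(270,200),70,"g2")
E
```

```text
at [511.4  70.8 110.8] [ 3.140e+00 -1.000e-03  1.452e+00] F [-0.1  1.1  6.4] op 0.224 t 4.4
-> turn [ 0.07 -0.04  0.09] shift [-119.8  -67.7   50.7]
g2 origin 200 148 scale 5.571428571428571
```

View pics/g2.png

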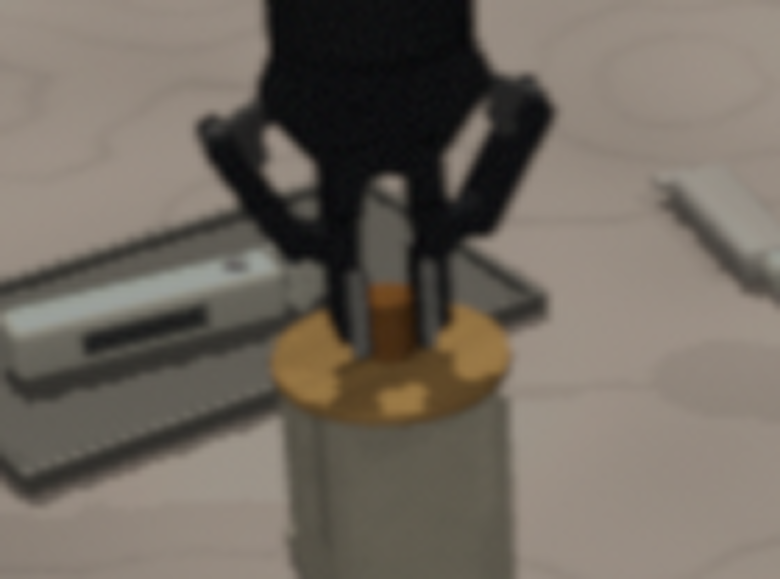

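play_rows --moves '[[[0, 0, 0], [0, 0, -10], 0], [[0, 0, 0], [0, 0, -30], 0], [[0, 0, 0], [0, 0, -50], 0], [[0, 0, 0], [-20, -12, -50], 0], [[0, 0, 0], [-50, -28, -50], 0], [[0, 0, 0], [-80, -45, -40], 0], [[0, 0, 0], [-105, -60, -20], 0], [[0, 0, 0], [-119.8, -67.7, 10], 0], [[0, 0, 0], [-119.8, -67.7, 40], 0], [[0, 0, 0], [-119.8, -67.7, 65], 0], [[0, 0, 0], [-119.8, -67.7, 82], 0], [[0, 0, 0], [-119.8, -67.7, 88], 0], [[0, 0, 0], [-119.8, -67.7, 92], 0], [[0, 0, 0], [-119.8, -67.7, 94], 0], [[0, 0, 0], [-119.8, -67.7, 94], 0]]'

```text
clock: 5.95
eef_pos: [430.5, -40.0, 17.2]
tcp_rot: [3.139, -0.001, 1.452]
contact_force: [-0.5, 0.0, -0.6]
opening: 0.215
```

```bash
python3 - <<'E'
from h import *
tool([430,-40,14.8],1.45)
f=r.grab_frame("side"); cv2.imwrite("pics/g3.png",f["color"][:,:,::-1])
E
```

```text
at [430.5 -40.   17.2] [ 3.139e+00 -1.000e-03  1.452e+00] F [-0.5  0.  -0.6] op 0.215 t 5.95
-> turn [ 0.13 -0.04  0.1 ] shift [-0.1 -0.5  2.4]
```

View pics/g3.png

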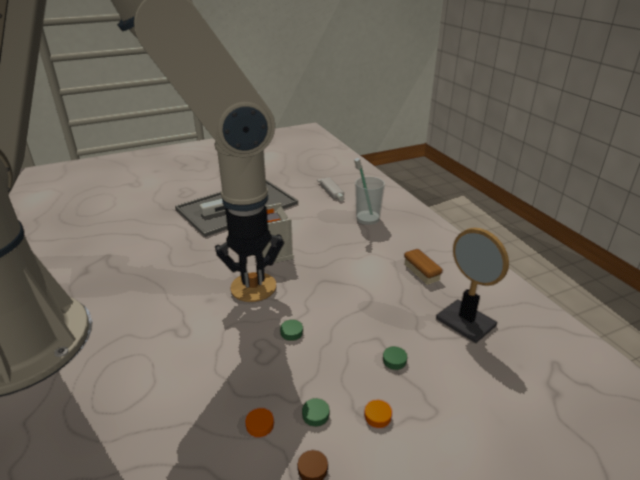

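play_rows --moves '[[[0, 0, 0], [0, 0, 1.5], 0], [[0, 0, 0], [0, 0, 2.5], 0], [[0, 0, 0], [0, 0, 2.5], 0], [[0, 0, 0], [0, 0, 2.5], 0.5], [[0, 0, 0], [0, 0, 2.5], 0.5], [[0, 0, 0], [0, 0, 2.5], 0.5], [[0, 0, 0], [0, 0, 0], 0.5], [[0, 0, 0], [0, 0, -20], 0.5], [[0, 0, 0], [0, 0, -50], 0.5], [[0, 0, 0], [0, 0, -90], 0.9], [[0, 0, 0], [-60, -60, -130], 0.9], [[0, 0, 0], [-110, -90, -150], 0.9], [[0, 0, 0], [-160, -120, -150], 0.9], [[0, 0, 0], [-210, -120, -150], 0.9], [[0, 0, 0], [-210, -120, -150], 0.9], [[0, 0, 0], [-210, -120, -150], 0.9]]'

```text
clock: 7.6
eef_pos: [284.4, -238.7, 168.0]
tcp_rot: [3.137, 0.002, 1.446]
contact_force: [-0.2, 0.2, -0.6]
opening: 0.899
```

```bash
python3 - <<'E'
from h import *
F={n:r.grab_frame(n) for n in("side","top")}
for n,f in F.items():
    for c,s,_ in greens(f):
        p,a=fitcyl(f,c,0,15,21); print(n,c.round(1),s,p.round(1),"model area",round(a))
    cv2.imwrite(f"pics/{n}1.png",f["color"][:,:,::-1])
crop(F["side"],(270,230),45,"kside");crop(F["top"],(275,275),45,"ktop")
a=cv2.imread("pics/kside.png");b=cv2.imread("pics/ktop.png");a=cv2.resize(a,(400,300));b=cv2.resize(b,(400,300));cv2.imwrite("pics/kk1.png",cv2.hconcat([a,b]))
tool([0,0,0],1.45)
E
```

```text
side [291.1 329.4] [280 320  23  20 384] [ 453.  -186.5    7.5] model area 445
side [394.5 357.4] [383 346  24  24 453] [ 585.2 -322.2    7.5] model area 525
side [315.2 411.6] [302 398  27  28 616] [ 419.8 -365.7    7.5] model area 700
top [426.1 244. ] [419 237  15  15 183] [ 585.8 -323.9    7.5] model area 236
top [374.7 297.4] [367 290  16  16 193] [ 453.8 -187.8    7.5] model area 235
top [446.7 309.3] [439 302  16  16 202] [ 420.  -367.4    7.5] model area 246
kside origin 225 197 scale 8.666666666666666
ktop origin 230 242 scale 8.666666666666666
at [ 285.4 -235.4  167.1] [ 3.139e+00 -1.000e-03  1.447e+00] F [ 0.6 -0.  -0. ] op 0.898 t 7.7
-> turn [ 0.16 -0.03 -0.15] shift [ 198.5 -312.7  166.3]
```

View pics/kk1.png

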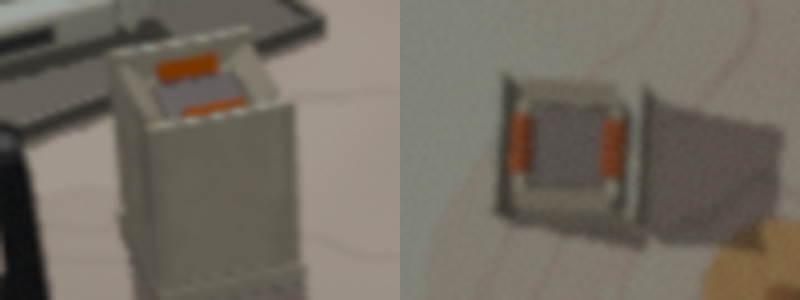

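View pics/top1.png

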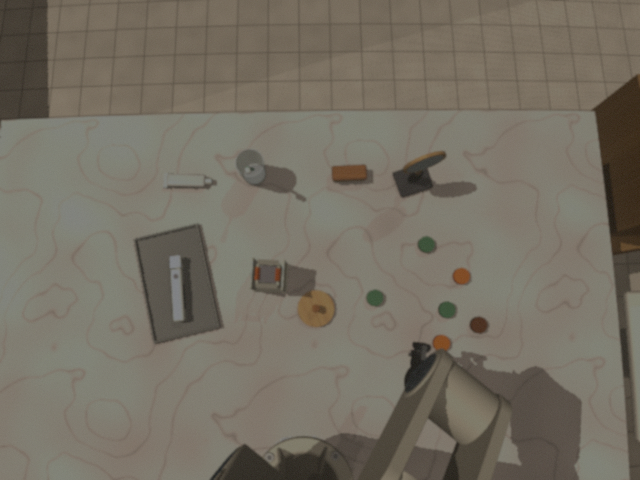

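```bash
python3 - <<'E'
from h import *
F={n:r.grab_frame(n) for n in("side","top")}
for n,f in F.items():
    a=f["color"].astype(int); m=(a[...,0]-a[...,2]>45)&(a[...,0]-a[...,1]>25)
    m[:, :240]=0; m[:,300:]=0; m[:200]=0; m[300:]=0
    k,l,s,c=cv2.connectedComponentsWithStats(m.astype(np.uint8))
    P=[]
    for i in range(1,k):
        if s[i][4]>15:
            for z in (90,93,96): print(n,c[i].round(2),s[i],z,onz(f,c[i],z)[0].round(1))
# top panel outline by trial: draw model
f=F["top"]
im=cv2.resize(f["color"][235:310,235:335,::-1],None,fx=8,fy=8,interpolation=cv2.INTER_CUBIC)
def dr(im,f,P,o,k,col):
    q=((proj(f,P)-o+.5)*k).astype(np.int32); cv2.polylines(im,[q],True,col,1)
for nm,(o,sl) in dict(top=((235,235),None),side=((220,190),None)).items():
    f=F[nm]; o=np.array(o); im=cv2.resize(f["color"][o[1]:o[1]+75,o[0]:o[0]+100,::-1],None,fx=8,fy=8,interpolation=cv2.INTER_CUBIC)
    for yw,col in ((-.1,(0,255,0)),(-.2,(255,0,0)),(0,(0,0,255))):
        b=lambda hx,hy,z: Ro.from_euler("z",yw).apply(np.array([[hx,hy,0],[-hx,hy,0],[-hx,-hy,0],[hx,-hy,0]]))+[511,70.7,z]
        dr(im,f,b(38,42,1),o,8,col)
        if yw==-.1: dr(im,f,b(18,18,90),o,8,col)
    cv2.imwrite(f"pics/ov_{nm}.png",im)
E
```

```text
side [266.62 211.2 ] [260 208  14   7  66] 90 [512.2  97.8  90. ]
side [266.62 211.2 ] [260 208  14   7  66] 93 [510.5  92.7  93. ]
side [266.62 211.2 ] [260 208  14   7  66] 96 [508.9  87.6  96. ]
side [272.43 220.14] [266 218  14   5  35] 90 [510.5  56.2  90. ]
side [272.43 220.14] [266 218  14   5  35] 93 [508.9  51.4  93. ]
side [272.43 220.14] [266 218  14   5  35] 96 [507.3  46.5  96. ]
side [255.94 286.41] [240 273  36  27 751] 90 [ 407.1 -144.6   90. ]
side [255.94 286.41] [240 273  36  27 751] 93 [ 406.1 -148.4   93. ]
side [255.94 286.41] [240 273  36  27 751] 96 [ 405.1 -152.1   96. ]
top [256.29 273.12] [254 267   5  13  52] 90 [512.1  96.1  90. ]
top [256.29 273.12] [254 267   5  13  52] 93 [511.8  95.7  93. ]
top [256.29 273.12] [254 267   5  13  52] 96 [511.5  95.4  96. ]
top [277.09 274.46] [275 268   5  13  57] 90 [508.1  47.6  90. ]
top [277.09 274.46] [275 268   5  13  57] 93 [507.8  47.4  93. ]
top [277.09 274.46] [275 268   5  13  57] 96 [507.5  47.1  96. ]
```

View pics/ov_top.png

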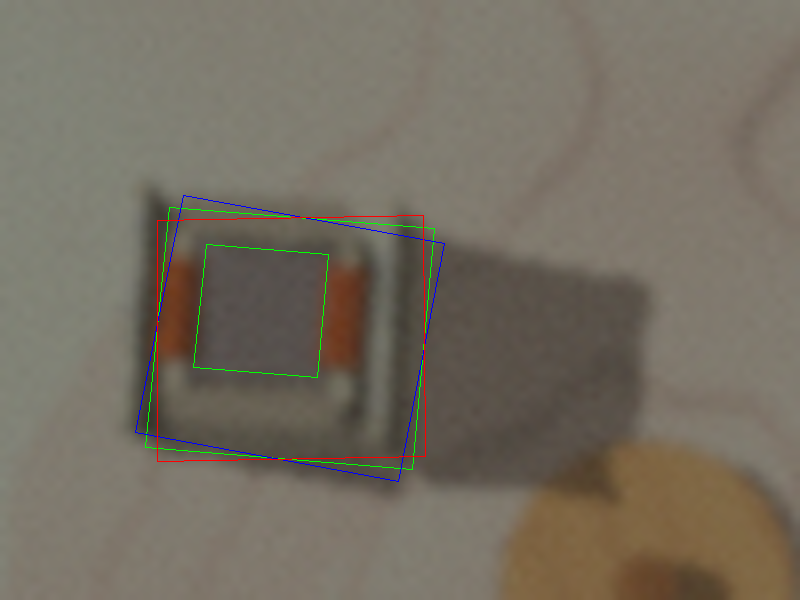

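View pics/ov_side.png

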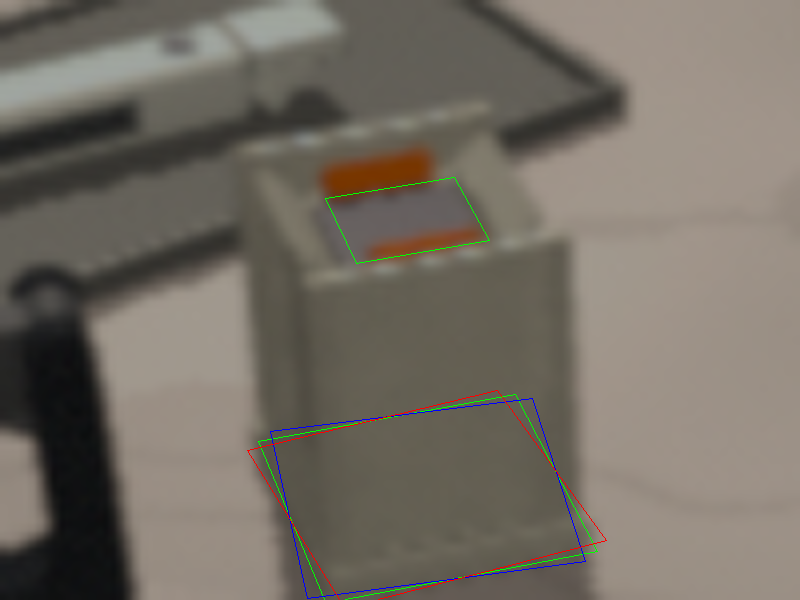

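```bash
python3 - <<'E'
from h import *
tool([453.5,-187.2,60],1.486)
E
```

```text
at [ 286.1 -233.6  166.7] [ 3.140e+00 -1.000e-03  1.451e+00] F [-0.   0.2 -0.2] op 0.898 t 7.8
-> turn [ 0.11 -0.08 -1.99] shift [ 65.8 160.5 107.1]
```

play_rows --moves '[[[0, 0, -2], [15, 35, 0], 0.8], [[0, 0, -2], [30, 75, 10], 0.8], [[0, 0, -2], [45, 115, 30], 0.8], [[0, 0, -2], [60, 150, 60], 0.8], [[0, 0, -2], [65.8, 160.5, 90], 0.8], [[0, 0, -2], [65.8, 160.5, 107], 0.8], [[0, 0, -2], [65.8, 160.5, 107], 0.8], [[0, 0, -2], [65.8, 160.5, 107], 0.8]]'

```text
clock: 8.6
eef_pos: [453.5, -185.6, 60.0]
tcp_rot: [3.141, -0.002, 1.489]
contact_force: [0.8, -0.8, 0.4]
opening: 0.802
```

```bash
python3 - <<'E'
from h import *
tool([453.5,-187.2,4],1.486)
E
```

```text
at [ 453.5 -185.6   60. ] [ 3.141e+00 -2.000e-03  1.489e+00] F [ 0.8 -0.8  0.4] op 0.802 t 8.6
-> turn [ 0.03 -0.11  0.15] shift [-1.7  0.1 56. ]
```

play_rows --moves '[[[0, 0, 0], [-1.6, 0, 20], 0.8], [[0, 0, 0], [-1.6, 0, 40], 0.8], [[0, 0, 0], [-1.6, 0, 51], 0.8], [[0, 0, 0], [-1.6, 0, 56], 0.8], [[0, 0, 0], [-1.6, 0, 56], 0.8], [[0, 0, 0], [-1.6, 0, 56], 0.4], [[0, 0, 0], [-1.6, 0, 56], 0.4], [[0, 0, 0], [-1.6, 0, 56], 0.4], [[0, 0, 0], [-1.6, 0, 56], 0.3], [[0, 0, 0], [-1.6, 0, 56], 0.3], [[0, 0, 0], [-1.6, 0, 56], 0.3], [[0, 0, 0], [-1.6, 0, 56], 0.3]]'

```text
clock: 9.8
eef_pos: [454.0, -187.4, 5.0]
tcp_rot: [3.14, -0.002, 1.488]
contact_force: [-0.8, 0.8, 6.0]
opening: 0.472
```

```bash
python3 - <<'E'
from h import *
tool([510.4,71,160],1.486)
f=r.grab_frame("side"); crop(f,(290,310),70,"p1")
E
```

```text
at [ 454.  -187.4    5. ] [ 3.140e+00 -2.000e-03  1.488e+00] F [-0.8  0.8  6. ] op 0.472 t 9.8
-> turn [ 0.1  -0.09  0.14] shift [ 262.4   35.3 -154.6]
p1 origin 220 258 scale 5.571428571428571
```

View pics/p1.png

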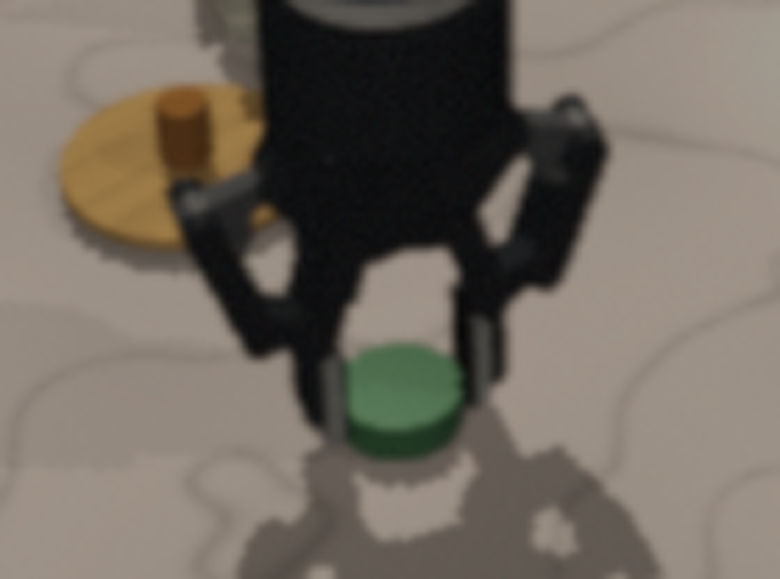

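play_rows --moves '[[[0, 0, 0], [0, 0, -10], 0.3], [[0, 0, 0], [0, 0, -40], 0.3], [[0, 0, 0], [0, 0, -80], 0.3], [[0, 0, 0], [10, 2, -120], 0.3], [[0, 0, 0], [40, 6, -150], 0.3], [[0, 0, 0], [85, 12, -154], 0.3], [[0, 0, 0], [130, 18, -154], 0.3], [[0, 0, 0], [175, 24, -154], 0.3], [[0, 0, 0], [215, 30, -154], 0.3], [[0, 0, 0], [245, 34, -154], 0.3], [[0, 0, 0], [262.4, 35.3, -154], 0.3], [[0, 0, 0], [262.4, 35.3, -154], 0.3], [[0, 0, 0], [262.4, 35.3, -154], 0.3], [[0, 0, 0], [262.4, 35.3, -154], 0.3]]'

```text
clock: 11.25
eef_pos: [510.1, 70.2, 159.8]
tcp_rot: [3.14, -0.001, 1.488]
contact_force: [0.1, 0.1, -0.5]
opening: 0.471
```

```bash
python3 - <<'E'
from h import *
tool([510.4,71,100.5],1.486)
f=r.grab_frame("side"); crop(f,(270,190),70,"p2")
E
```

```text
at [510.1  70.2 159.8] [ 3.140e+00 -1.000e-03  1.488e+00] F [ 0.1  0.1 -0.5] op 0.471 t 11.25
-> turn [ 0.11 -0.07  0.11] shift [ 0.8  0.1 59.3]
p2 origin 200 138 scale 5.571428571428571
```

View pics/p2.png

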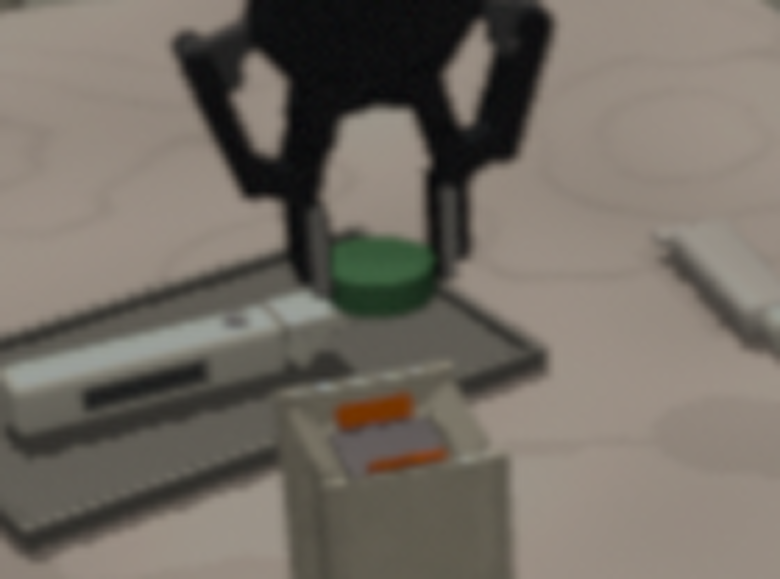

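play_rows --moves '[[[0, 0, 0], [0.5, 0, 20], 0.3], [[0, 0, 0], [0.8, 0, 38], 0.3], [[0, 0, 0], [0.8, 0, 50], 0.3], [[0, 0, 0], [0.8, 0, 55], 0.3], [[0, 0, 0], [0.8, 0, 57], 0.3], [[0, 0, 0], [0.8, 0, 59], 0.3], [[0, 0, 0], [0.8, 0, 59], 0.3]]'

```text
clock: 12.0
eef_pos: [510.7, 71.0, 101.0]
tcp_rot: [3.139, -0.001, 1.487]
contact_force: [0.3, -1.0, -0.5]
opening: 0.477
```

```bash
python3 - <<'E'
from h import *
tool([510.4,71,100],1.486)
f=r.grab_frame("side"); crop(f,(270,200),55,"p3a")
f=r.grab_frame("top"); crop(f,(270,260),55,"p3b")
a,b=[cv2.resize(cv2.imread(f"pics/p3{k}.png"),(400,300)) for k in "ab"];cv2.imwrite("pics/p3.png",cv2.hconcat([a,b]))
E
```

```text
at [510.7  71.  101. ] [ 3.139e+00 -1.000e-03  1.487e+00] F [ 0.3 -1.  -0.5] op 0.477 t 12.0
-> turn [ 0.14 -0.08  0.08] shift [ 0.  -0.3  1. ]
p3a origin 215 159 scale 7.090909090909091
p3b origin 215 219 scale 7.090909090909091
```

View pics/p3.png

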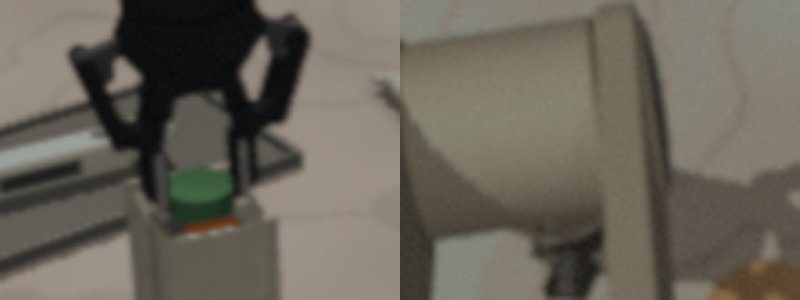

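play_rows --moves '[[[0, 0, 0], [0, 0, 1], 0.3], [[0, 0, 0], [0, 0, 1], 0.3], [[0, 0, 0], [0, 0, 1], 0.65], [[0, 0, 0], [0, 0, 1], 0.65], [[0, 0, 0], [0, 0, 1], 0.65], [[0, 0, 0], [0, 0, -5], 0.65], [[0, 0, 0], [0, 0, -20], 0.65], [[0, 0, 0], [0, 0, -40], 0.4], [[0, 0, 0], [0, 0, -40], 0], [[0, 0, 0], [0, 0, -40], 0], [[0, 0, 0], [0, 0, -40], 0], [[0, 0, 0], [0, 0, -40], 0], [[0, 0, 0], [0, 0, -40], 0], [[0, 0, 0], [0, 0, -40], 0], [[0, 0, 0], [0, 0, -40], 0]]'

```text
clock: 13.6
eef_pos: [510.5, 71.0, 140.9]
tcp_rot: [3.139, -0.001, 1.488]
contact_force: [-0.5, -0.8, 0.4]
opening: -0.002
```

```bash
python3 - <<'E'
from h import *
tool([510.4,71,115],1.486)
f=r.grab_frame("side"); crop(f,(270,200),55,"p4")
for c,s,_ in greens(f,60):
  if c[1]<280: p,a=fitcyl(f,c,95,110,21); print(c,s,p,a)
E
```

```text
at [510.5  71.  140.9] [ 3.139e+00 -1.000e-03  1.488e+00] F [-0.5 -0.8  0.4] op -0.002 t 13.6
-> turn [ 0.13 -0.08  0.09] shift [-0.  -0.2 25.9]
p4 origin 215 159 scale 7.090909090909091
[269.13135593 211.76694915] [260 205  19  15 236] [509.64239389  72.30742979 102.5       ] 272.5522013772279
```

View pics/p4.png

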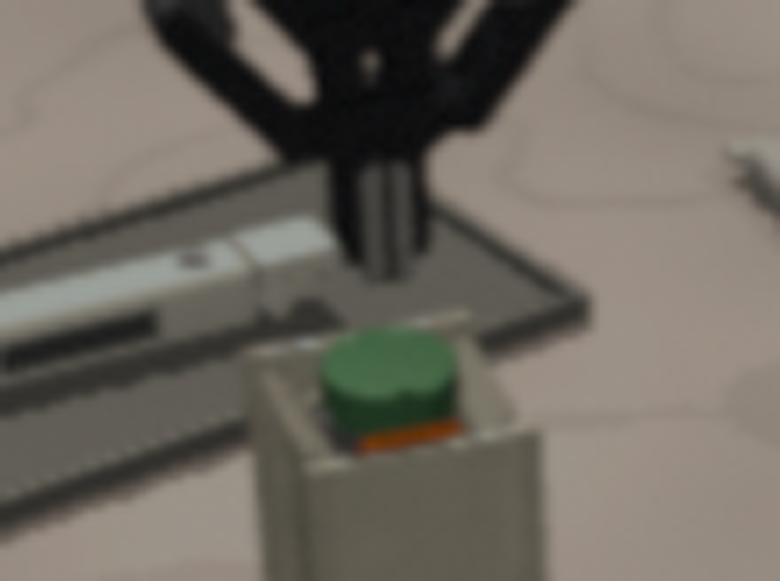

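play_rows --moves '[[[0, 0, 0], [0, -0.1, 15], 0], [[0, 0, 0], [0, -0.1, 25], 0], [[0, 0, 0], [0, -0.1, 31], 0], [[0, 0, 0], [0, -0.1, 35], 0], [[0, 0, 0], [0, -0.1, 39], 0], [[0, 0, 0], [0, -0.1, 42], 0], [[0, 0, 0], [0, -0.1, 45], 0], [[0, 0, 0], [0, -0.1, 48], 0], [[0, 0, 0], [0, -0.1, 51], 0], [[0, 0, 0], [0, -0.1, 53], 0], [[0, 0, 0], [0, -0.1, 55], 0], [[0, 0, 0], [0, -0.1, 55.5], 0], [[0, 0, 0], [0, -0.1, 55.5], 0]]'

```text
clock: 14.95
eef_pos: [510.8, 71.1, 85.5]
tcp_rot: [3.139, -0.001, 1.488]
contact_force: [0.6, 1.2, 2.8]
opening: -0.001
```

```bash
python3 - <<'E'
from h import *
tool([510.4,71,86],1.486)
f=r.grab_frame("side"); crop(f,(270,200),55,"p5")
E
```

```text
at [510.8  71.1  85.5] [ 3.139e+00 -1.000e-03  1.488e+00] F [0.6 1.2 2.8] op -0.001 t 14.95
-> turn [ 0.15 -0.09  0.09] shift [-0.1 -0.3 -0.5]
p5 origin 215 159 scale 7.090909090909091
```

View pics/p5.png

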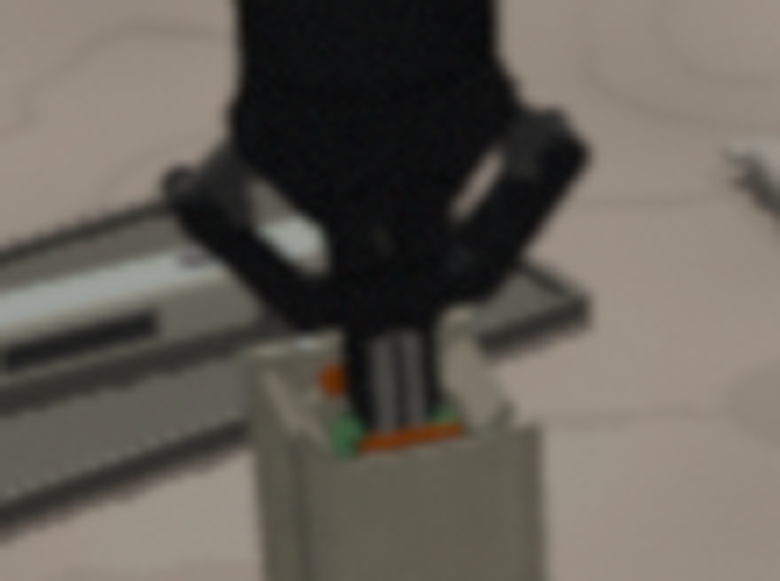

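play_rows --moves '[[[0, 0, 0], [0, 0, -15], 0], [[0, 0, 0], [0, 0, -40], 0], [[0, 0, 0], [0, 0, -75], 0], [[0, 0, 0], [-20, 6, -90], 0.5], [[0, 0, 0], [-65, 18, -90], 0.8], [[0, 0, 0], [-110, 30, -90], 0.8], [[0, 0, 0], [-155, 43, -90], 0.8], [[0, 0, 0], [-200, 55, -80], 0.8], [[0, 0, 0], [-245, 68, -70], 0.8], [[0, 0, 0], [-290, 80, -60], 0.8], [[0, 0, 0], [-335, 93, -50], 0.8], [[0, 0, 0], [-370, 103, -40], 0.8], [[0, 0, 0], [-386.4, 107.8, -35], 0.8], [[0, 0, 0], [-386.4, 107.8, -35], 0.8], [[0, 0, 0], [-386.4, 107.8, -35], 0.8]]'

```text
clock: 16.5
eef_pos: [585.2, -322.0, 119.8]
tcp_rot: [3.141, -0.003, 1.487]
contact_force: [0.0, 1.0, 0.3]
opening: 0.806
```

```bash
cat > look.py <<'E'
from h import *
import sys
def look(tag):
    F={n:r.grab_frame(n) for n in("side","top")}
    for n,f in F.items():
        for c,s,_ in greens(f,60):
            p,a=fitcyl(f,c,0,15,21); print(n,c.round(1),s[4],p.round(1),"model",round(a))
    a=cv2.resize(F["side"]["color"][:,:,::-1],(400,300));b=cv2.resize(F["top"]["color"][:,:,::-1],(400,300))
    cv2.imwrite(f"pics/{tag}.png",cv2.hconcat([a,b])); return F
E
python3 - <<'E'
from look import *
F=look("l1"); crop(F["side"],(270,210),40,"l1m")
tool([585.5,-323,4],1.486)
E
```

```text
side [268.8 216.9] 95 [552.  208.9   7.5] model 203
side [394.5 357.4] 455 [ 585.2 -322.2    7.5] model 525
side [315.2 411.7] 614 [ 419.8 -365.8    7.5] model 700
top [423.3 243. ] 105 [ 588.6 -316.9    7.5] model 235
top [267.1 273.3] 204 [519.2  79.2   7.5] model 234
l1m origin 230 180 scale 9.75
at [ 585.8 -321.5  120.5] [ 3.139e+00 -2.000e-03  1.489e+00] F [-0.4 -0.3 -0.6] op 0.796 t 16.6
-> turn [ 0.13 -0.12  0.15] shift [ -1.8  -0.4 116.5]
```

View pics/l1.png

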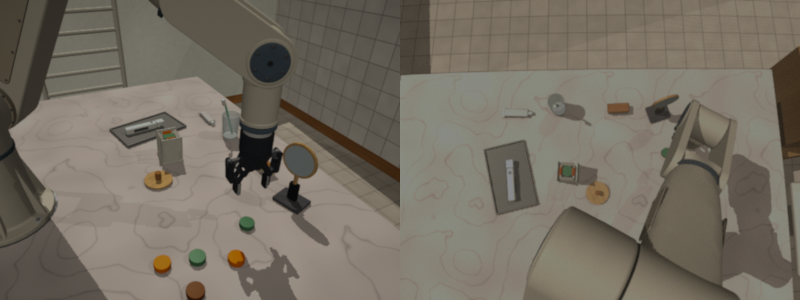

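View pics/l1m.png

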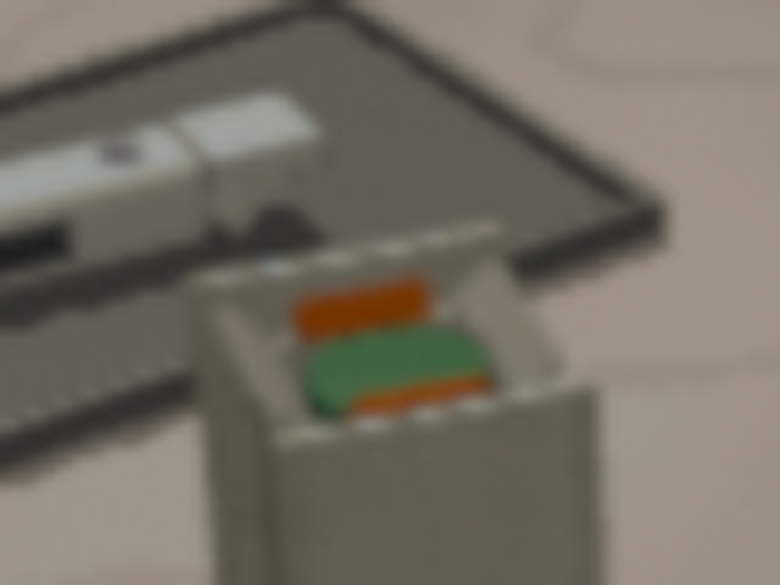

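play_rows --moves '[[[0, 0, 0], [-1.5, -0.4, 30], 0.8], [[0, 0, 0], [-1.8, -0.4, 65], 0.8], [[0, 0, 0], [-1.8, -0.4, 90], 0.8], [[0, 0, 0], [-1.8, -0.4, 108], 0.8], [[0, 0, 0], [-1.8, -0.4, 116.5], 0.8], [[0, 0, 0], [-1.8, -0.4, 116.5], 0.8], [[0, 0, 0], [-1.8, -0.4, 116.5], 0.4], [[0, 0, 0], [-1.8, -0.4, 116.5], 0.4], [[0, 0, 0], [-1.8, -0.4, 116.5], 0.4], [[0, 0, 0], [-1.8, -0.4, 116.5], 0.3], [[0, 0, 0], [-1.8, -0.4, 116.5], 0.3], [[0, 0, 0], [-1.8, -0.4, 116.5], 0.3], [[0, 0, 0], [-1.8, -0.4, 116.5], 0.3]]'

```text
clock: 17.9
eef_pos: [586.5, -323.5, 5.7]
tcp_rot: [3.137, -0.001, 1.488]
contact_force: [0.3, 0.4, 7.4]
opening: 0.47
```

```bash
python3 - <<'E'
from h import *
tool([510.4,71,160],1.486)
f=r.grab_frame("side"); crop(f,(390,340),70,"p6")
E
```

```text
at [ 586.5 -323.5    5.7] [ 3.137e+00 -1.000e-03  1.488e+00] F [0.3 0.4 7.4] op 0.47 t 17.9
-> turn [ 0.25 -0.07  0.14] shift [ 387.1 -107.6 -154.3]
p6 origin 320 288 scale 5.571428571428571
```

View pics/p6.png

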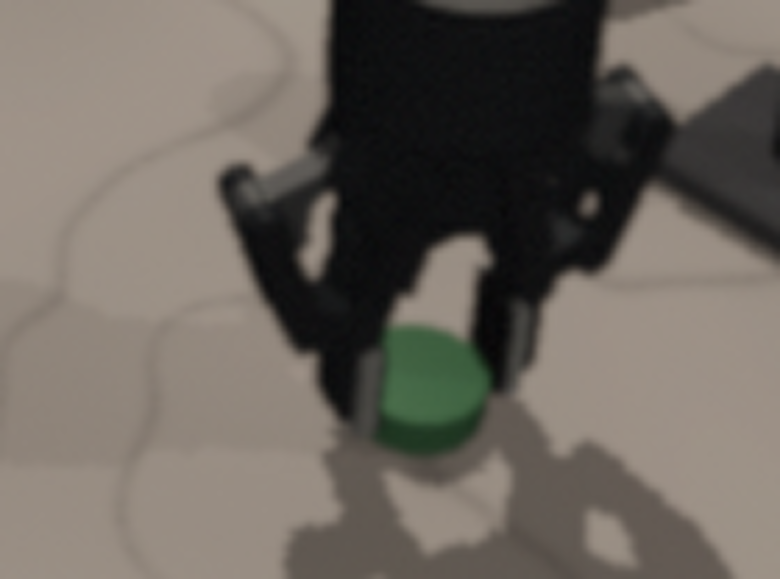

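play_rows --moves '[[[0, 0, 0], [0, 0, -10], 0.3], [[0, 0, 0], [0, 0, -40], 0.3], [[0, 0, 0], [0, 0, -80], 0.3], [[0, 0, 0], [10, -3, -120], 0.3], [[0, 0, 0], [45, -13, -150], 0.3], [[0, 0, 0], [90, -25, -154], 0.3], [[0, 0, 0], [135, -38, -154], 0.3], [[0, 0, 0], [180, -50, -154], 0.3], [[0, 0, 0], [225, -63, -154], 0.3], [[0, 0, 0], [270, -75, -154], 0.3], [[0, 0, 0], [315, -88, -154], 0.3], [[0, 0, 0], [350, -97, -154], 0.3], [[0, 0, 0], [375, -104, -154], 0.3], [[0, 0, 0], [387.1, -107.6, -154], 0.3], [[0, 0, 0], [387.1, -107.6, -154], 0.3], [[0, 0, 0], [387.1, -107.6, -154], 0.3], [[0, 0, 0], [387.1, -107.6, -154], 0.3]]'

```text
clock: 19.65
eef_pos: [510.7, 69.9, 159.9]
tcp_rot: [3.137, -0.001, 1.487]
contact_force: [0.1, 0.3, -0.6]
opening: 0.471
```

```bash
python3 - <<'E'
from h import *
tool([510.4,71,100.5],1.486)
f=r.grab_frame("side"); crop(f,(270,190),70,"p7")
for c,s,_ in greens(f,60):
  if c[1]<280:
    z=160-5.7; p,a=fitcyl(f,c,z,z+15,21); print(c,s,p,a)
E
```

```text
at [510.7  69.9 159.9] [ 3.137e+00 -1.000e-03  1.487e+00] F [ 0.1  0.3 -0.6] op 0.471 t 19.65
-> turn [ 0.27 -0.06  0.08] shift [ 1.  -0.7 59.4]
p7 origin 200 138 scale 5.571428571428571
[268.2125     187.19166667] [259 181  20  14 240] [510.2687843   69.79351536 161.8       ] 281.1503635889385
[268.59183673 217.03061224] [261 214  18   9  98] [469.82065212 -46.03373655 161.8       ] 363.0341639346443
```

View pics/p7.png

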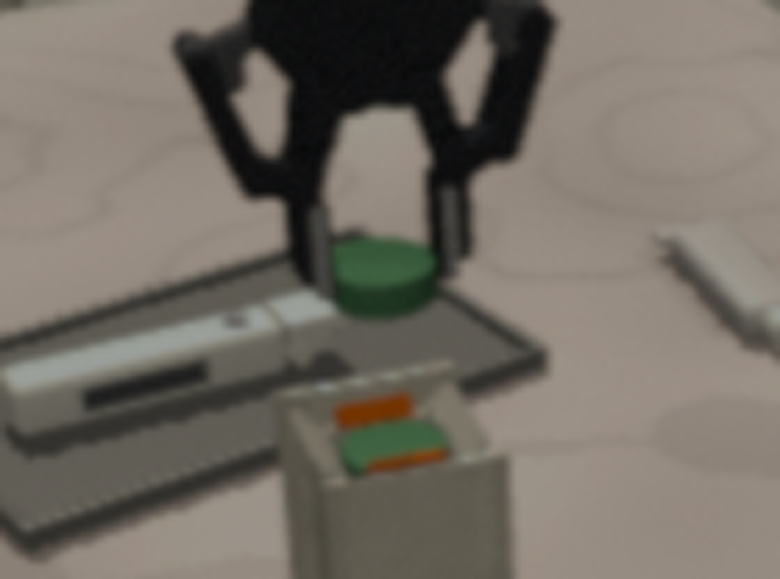

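play_rows --moves '[[[0, 0, 0], [0.5, -0.5, 20], 0.3], [[0, 0, 0], [1, -0.6, 38], 0.3], [[0, 0, 0], [1, -0.6, 50], 0.3], [[0, 0, 0], [1, -0.6, 55], 0.3], [[0, 0, 0], [1, -0.6, 57], 0.3], [[0, 0, 0], [1, -0.6, 59], 0.3], [[0, 0, 0], [1, -0.6, 59.3], 0.3], [[0, 0, 0], [1, -0.6, 59.3], 0.65], [[0, 0, 0], [1, -0.6, 59.3], 0.65], [[0, 0, 0], [1, -0.6, 59.3], 0.65], [[0, 0, 0], [1, -0.6, 50], 0.65], [[0, 0, 0], [1, -0.6, 35], 0.65], [[0, 0, 0], [1, -0.6, 20], 0.4], [[0, 0, 0], [1, -0.6, 20], 0], [[0, 0, 0], [1, -0.6, 20], 0], [[0, 0, 0], [1, -0.6, 20], 0], [[0, 0, 0], [1, -0.6, 20], 0], [[0, 0, 0], [1, -0.6, 20], 0], [[0, 0, 0], [1, -0.6, 20], 0]]'

```text
clock: 21.6
eef_pos: [510.1, 71.0, 139.4]
tcp_rot: [3.138, -0.001, 1.487]
contact_force: [-0.4, -0.0, -0.5]
opening: -0.002
```

```bash
python3 - <<'E'
from h import *
tool([510.4,71,85.5],1.486)
f=r.grab_frame("side"); crop(f,(270,200),55,"p8")
for c,s,_ in greens(f,60):
  if c[1]<280: p,a=fitcyl(f,c,95,110,21); print(c,s,p,a)
E
```

```text
at [510.1  71.  139.4] [ 3.138e+00 -1.000e-03  1.487e+00] F [-0.4 -0.  -0.5] op -0.002 t 21.6
-> turn [ 0.22 -0.05  0.06] shift [ 0.   0.1 53.9]
p8 origin 215 159 scale 7.090909090909091
[268.95546559 211.99595142] [260 205  19  17 247] [508.96990794  71.53217433 102.5       ] 273.0760613286402
```

View pics/p8.png

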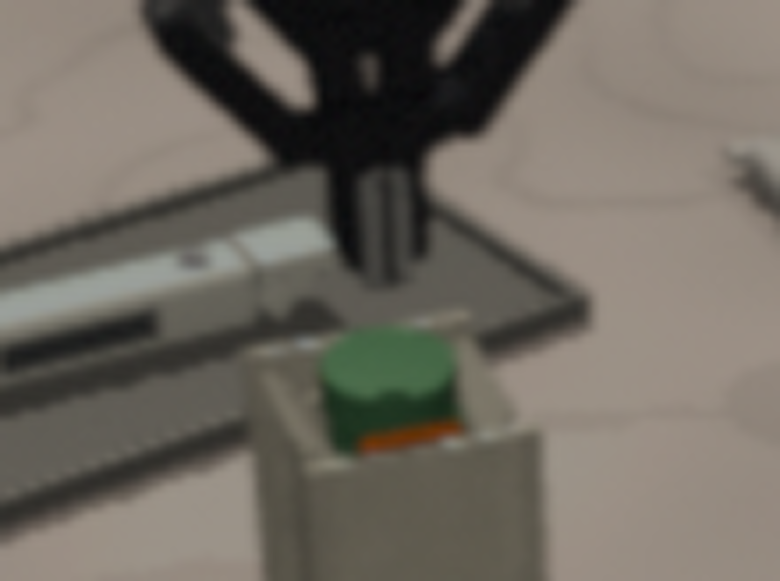

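play_rows --moves '[[[0, 0, 0], [0, 0, 15], 0], [[0, 0, 0], [0, 0, 25], 0], [[0, 0, 0], [0, 0, 30], 0], [[0, 0, 0], [0, 0, 34], 0], [[0, 0, 0], [0, 0, 38], 0], [[0, 0, 0], [0, 0, 41], 0], [[0, 0, 0], [0, 0, 44], 0], [[0, 0, 0], [0, 0, 47], 0], [[0, 0, 0], [0, 0, 50], 0], [[0, 0, 0], [0, 0, 52.5], 0], [[0, 0, 0], [0, 0, 54.5], 0], [[0, 0, 0], [0, 0, 54.5], 0], [[0, 0, 0], [0, 0, 54.5], 0]]'

```text
clock: 22.95
eef_pos: [510.6, 71.1, 85.1]
tcp_rot: [3.137, -0.001, 1.487]
contact_force: [0.3, 1.1, 3.8]
opening: 0.005
```

```bash
python3 - <<'E'
from h import *
tool([420,-366.6,120],1.486)
E
```

```text
at [510.6  71.1  85.1] [ 3.137e+00 -1.000e-03  1.487e+00] F [0.3 1.1 3.8] op 0.005 t 22.95
-> turn [ 0.25 -0.06  0.06] shift [-443.7  -53.5  -35.6]
```

play_rows --moves '[[[0, 0, 0], [0, 0, -15], 0], [[0, 0, 0], [0, 0, -40], 0], [[0.2, 0, 0], [0, 0, -75], 0], [[0.2, 0, 0], [-20, -2, -90], 0.5], [[0.2, 0, 0], [-65, -8, -90], 0.8], [[0.2, 0, 0], [-110, -13, -90], 0.8], [[0.2, 0, 0], [-155, -19, -90], 0.8], [[0.2, 0, 0], [-200, -24, -80], 0.8], [[0.2, 0, 0], [-245, -30, -70], 0.8], [[0.2, 0, 0], [-290, -35, -60], 0.8], [[0.2, 0, 0], [-335, -40, -50], 0.8], [[0.2, 0, 0], [-380, -46, -40], 0.8], [[0.2, 0, 0], [-420, -51, -36], 0.8], [[0.2, 0, 0], [-443.7, -53.5, -36], 0.8], [[0.2, 0, 0], [-443.7, -53.5, -36], 0.8], [[0.2, 0, 0], [-443.7, -53.5, -36], 0.8], [[0.2, 0, 0], [-443.7, -53.5, -36], 0.8]]'

```text
clock: 24.65
eef_pos: [419.9, -365.5, 120.2]
tcp_rot: [3.141, -0.002, 1.488]
contact_force: [0.2, 0.6, -0.0]
opening: 0.8
```

```bash
python3 - <<'E'
from look import *
F=look("l2"); crop(F["side"],(270,210),40,"l2m")
tool([420,-366.5,4],1.486)
E
```

```text
side [268.6 217. ] 99 [551.3 208.5   7.5] model 203
side [315.2 411.7] 615 [ 419.8 -365.7    7.5] model 700
top [267.1 273.8] 205 [517.9  79.3   7.5] model 234
top [446.6 309.3] 200 [ 420.  -367.3    7.5] model 246
l2m origin 230 180 scale 9.75
at [ 420.2 -365.5  120.4] [ 3.141e+00 -1.000e-03  1.488e+00] F [-0.7  0.1 -0.8] op 0.796 t 24.75
-> turn [ 0.04 -0.08  0.13] shift [ -1.2  -0.2 116.4]
```

View pics/l2.png

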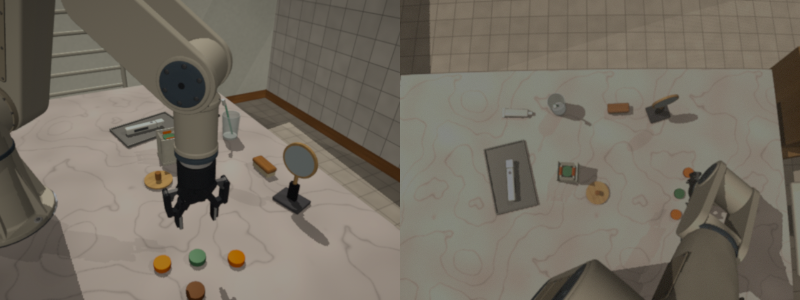

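View pics/l2m.png

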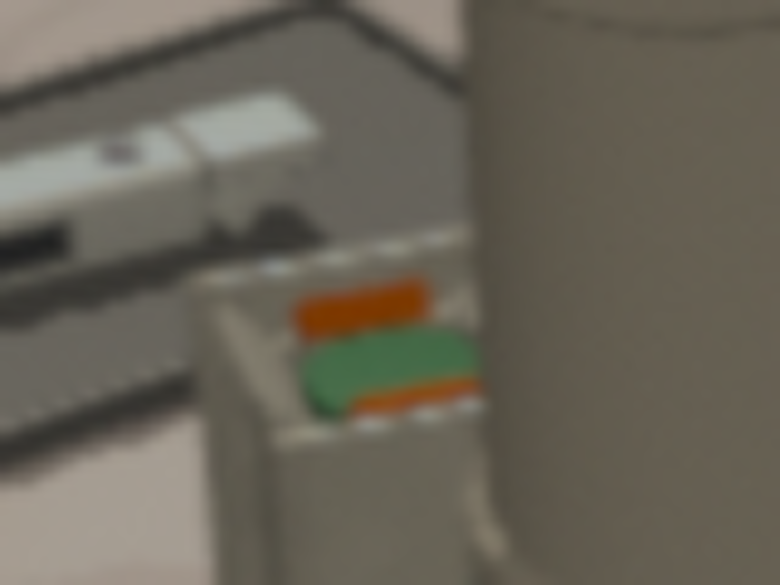

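play_rows --moves '[[[0, 0, 0], [-1, -0.2, 30], 0.75], [[0, 0, 0], [-1.2, -0.2, 65], 0.75], [[0, 0, 0], [-1.2, -0.2, 90], 0.75], [[0, 0, 0], [-1.2, -0.2, 108], 0.75], [[0, 0, 0], [-1.2, -0.2, 116.4], 0.75], [[0, 0, 0], [-1.2, -0.2, 116.4], 0.75], [[0, 0, 0], [-1.2, -0.2, 116.4], 0.4], [[0, 0, 0], [-1.2, -0.2, 116.4], 0.4], [[0, 0, 0], [-1.2, -0.2, 116.4], 0.4], [[0, 0, 0], [-1.2, -0.2, 116.4], 0.3], [[0, 0, 0], [-1.2, -0.2, 116.4], 0.3], [[0, 0, 0], [-1.2, -0.2, 116.4], 0.3], [[0, 0, 0], [-1.2, -0.2, 116.4], 0.3]]'

```text
clock: 26.05
eef_pos: [420.7, -366.9, 5.3]
tcp_rot: [3.139, -0.001, 1.488]
contact_force: [-0.0, 2.9, 7.2]
opening: 0.473
```

```bash
python3 - <<'E'
from h import *
tool([510.4,71,160],1.486)
E
```

```text
at [ 420.7 -366.9    5.3] [ 3.139e+00 -1.000e-03  1.488e+00] F [-0.   2.9  7.2] op 0.473 t 26.05
-> turn [ 0.13 -0.03  0.13] shift [ 443.9   53.6 -154.3]
```

play_rows --moves '[[[0, 0, 0], [0, 0, -10], 0.3], [[0, 0, 0], [0, 0, -40], 0.3], [[0, 0, 0], [0, 0, -80], 0.3], [[0, 0, 0], [10, 1, -120], 0.3], [[0, 0, 0], [45, 5, -150], 0.3], [[0, 0, 0], [90, 11, -154], 0.3], [[0, 0, 0], [135, 16, -154], 0.3], [[0, 0, 0], [180, 22, -154], 0.3], [[0, 0, 0], [225, 27, -154], 0.3], [[0, 0, 0], [270, 33, -154], 0.3], [[0, 0, 0], [315, 38, -154], 0.3], [[0, 0, 0], [360, 43, -154], 0.3], [[0, 0, 0], [400, 48, -154], 0.3], [[0, 0, 0], [430, 52, -154], 0.3], [[0, 0, 0], [443.9, 53.6, -154], 0.3], [[0, 0, 0], [443.9, 53.6, -154], 0.3], [[0, 0, 0], [443.9, 53.6, -154], 0.3], [[0, 0, 0], [443.9, 53.6, -154], 0.3]]'

```text
clock: 27.85
eef_pos: [510.1, 69.8, 159.8]
tcp_rot: [3.139, -0.0, 1.487]
contact_force: [-0.1, 0.1, -0.6]
opening: 0.47
```

```bash
python3 - <<'E'
from h import *
tool([510.4,71,100.2],1.486)
f=r.grab_frame("side"); crop(f,(270,190),70,"p9")
for c,s,_ in greens(f,60):
  if c[1]<280:
    z=160-5.3; p,a=fitcyl(f,c,z,z+15,21); print(c,s,p,a)
E
```

```text
at [510.1  69.8 159.8] [ 3.139 -0.     1.487] F [-0.1  0.1 -0.6] op 0.47 t 27.85
-> turn [ 0.13 -0.01  0.07] shift [ 1.2  0.  59.6]
p9 origin 200 138 scale 5.571428571428571
[267.91176471 187.24789916] [259 181  19  14 238] [509.37450849  69.04888879 162.2       ] 281.79491590172984
[268.6  217.02] [261 214  18   9 100] [469.6365451  -46.66262961 162.2       ] 363.6366167149972
```

View pics/p9.png

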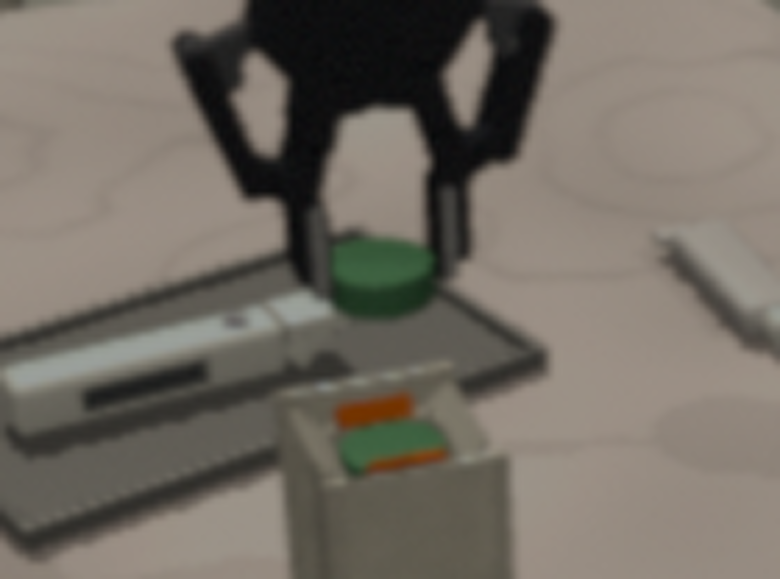

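play_rows --moves '[[[0, 0, 0], [0.8, 0, 20], 0.3], [[0, 0, 0], [1.4, 0.3, 38], 0.3], [[0, 0, 0], [1.4, 0.3, 50], 0.3], [[0, 0, 0], [1.4, 0.3, 55], 0.3], [[0, 0, 0], [1.4, 0.3, 57], 0.3], [[0, 0, 0], [1.4, 0.3, 59], 0.3], [[0, 0, 0], [1.4, 0.3, 59.5], 0.3], [[0, 0, 0], [1.4, 0.3, 59.5], 0.65], [[0, 0, 0], [1.4, 0.3, 59.5], 0.65], [[0, 0, 0], [1.4, 0.3, 59.5], 0.65], [[0, 0, 0], [1.4, 0.3, 50], 0.65], [[0, 0, 0], [1.4, 0.3, 35], 0.65], [[0, 0, 0], [1.4, 0.3, 20], 0.4], [[0, 0, 0], [1, 0.3, 20], 0], [[0, 0, 0], [1, 0.3, 20], 0], [[0, 0, 0], [1, 0.3, 20], 0], [[0, 0, 0], [1, 0.3, 20], 0], [[0, 0, 0], [1, 0.3, 20], 0], [[0, 0, 0], [1, 0.3, 20], 0]]'

```text
clock: 29.8
eef_pos: [510.4, 70.7, 139.4]
tcp_rot: [3.14, -0.0, 1.487]
contact_force: [-0.2, 0.7, -0.9]
opening: 0.001
```

```bash
python3 - <<'E'
from h import *
tool([510.4,71,85.5],1.486)
f=r.grab_frame("side"); crop(f,(270,200),55,"p10")
for c,s,_ in greens(f,60):
  if c[1]<280: p,a=fitcyl(f,c,95,110,21); print(c,s,p,a)
E
```

```text
at [510.4  70.7 139.4] [ 3.14  -0.     1.487] F [-0.2  0.7 -0.9] op 0.001 t 29.8
-> turn [ 0.09 -0.    0.05] shift [ 0.3 -0.1 53.9]
p10 origin 215 159 scale 7.090909090909091
[268.94331984 212.07692308] [260 205  19  17 247] [508.82896207  71.21393815 102.5       ] 273.25988937774673
```

View pics/p10.png

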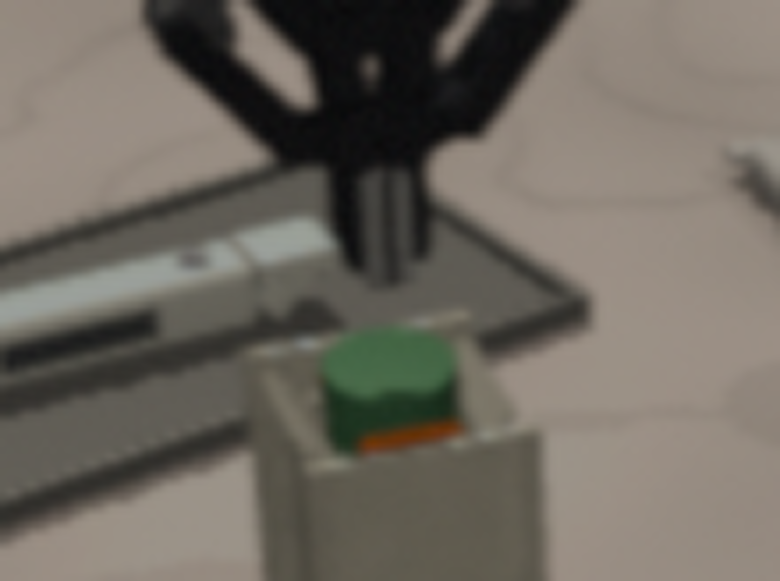

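play_rows --moves '[[[0, 0, 0], [0.2, 0, 15], 0], [[0, 0, 0], [0.2, 0, 25], 0], [[0, 0, 0], [0.2, 0, 30], 0], [[0, 0, 0], [0.2, 0, 34], 0], [[0, 0, 0], [0.2, 0, 38], 0], [[0, 0, 0], [0.2, 0, 41], 0], [[0, 0, 0], [0.2, 0, 44], 0], [[0, 0, 0], [0.2, 0, 47], 0], [[0, 0, 0], [0.2, 0, 50], 0], [[0, 0, 0], [0.2, 0, 52.5], 0], [[0, 0, 0], [0.2, 0, 55], 0], [[0, 0, 0], [0.2, 0, 55], 0], [[0, 0, 0], [0.2, 0, 55], 0]]'

```text
clock: 31.15
eef_pos: [511.0, 71.0, 84.6]
tcp_rot: [3.139, -0.0, 1.487]
contact_force: [0.8, 0.2, 4.6]
opening: -0.001
```

play_rows --moves '[[[0, 0, 0], [0, 0, -15], 0], [[0, 0, 0], [0, 0, -40], 0], [[0, 0, 0], [0, 0, -75], 0], [[0, 0, 0], [0, -10, -110], 0.3], [[0, 0, 0], [0, -40, -140], 0.6], [[0, 0, 0], [0, -90, -150], 0.6], [[0, 0, 0], [-20, -130, -160], 0.6], [[0, 0, 0], [-60, -150, -160], 0.6], [[0, 0, 0], [-100, -150, -160], 0.6], [[0, 0, 0], [-140, -150, -160], 0.6], [[0, 0, 0], [-180, -140, -160], 0.6], [[0, 0, 0], [-180, -140, -160], 0.6], [[0, 0, 0], [-180, -140, -160], 0.6]]'

```text
clock: 32.45
eef_pos: [355.3, -97.3, 243.9]
tcp_rot: [3.14, -0.001, 1.484]
contact_force: [-0.0, 1.0, -0.3]
opening: 0.603
```

```bash
python3 - <<'E'
from look import *
F=look("l3"); crop(F["side"],(250,220),60,"l3m");crop(F["top"],(215,280),90,"l3t")
tool([420,-366.5,4],1.486)
E
```

```text
side [268.7 216.8] 95 [551.9 209.2   7.5] model 203
top [267.1 273.7] 208 [518.2  79.3   7.5] model 234
l3m origin 190 175 scale 6.5
l3t origin 125 213 scale 4.333333333333333
at [355.5 -96.  243.9] [ 3.140e+00 -1.000e-03  1.487e+00] F [ 0.8  0.3 -0.2] op 0.602 t 32.55
-> turn [ 0.07 -0.05  0.05] shift [-264.4   86.7  239.8]
```

View pics/l3m.png

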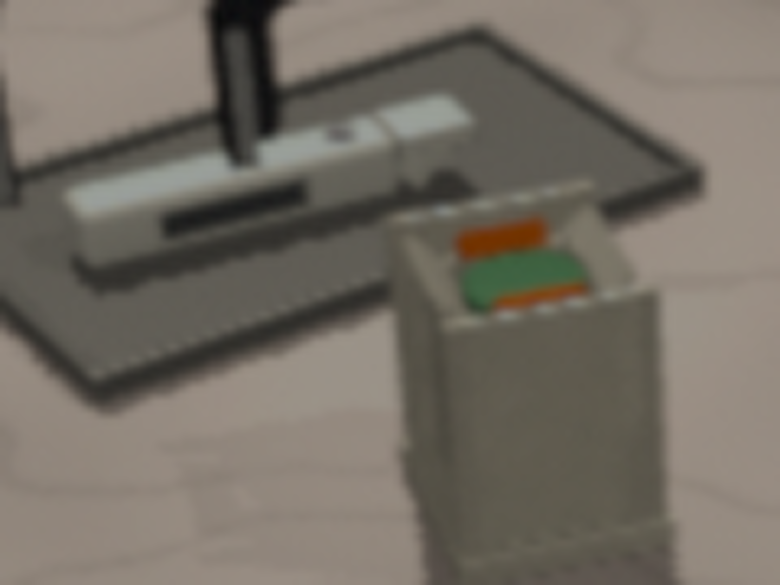

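View pics/l3t.png

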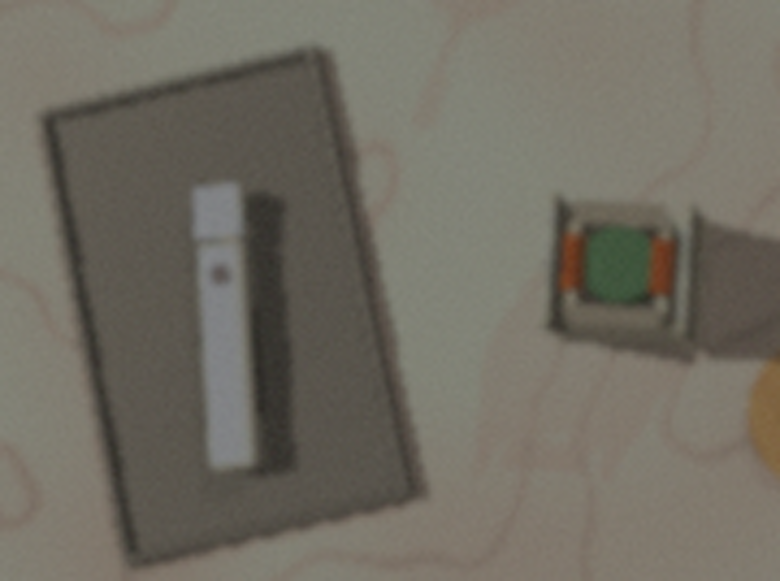

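```bash
cat >> h.py <<'E'
def wandmodel(x):
    R=Ro.from_euler("z",x[2]); S=[]
    for xx,z0,z1 in ((-80,-13,13),(56,-13,13),(82,13,13)):
        for y in(-14,14): S+= [[xx,y,z0],[xx,y,z1]]
    return [R.apply(np.array(S,float))+[x[0],x[1],19]]
def fitwand(F,p0=(484,299,.065)):
    out={}
    fs=[];ts=[]
    for n,f in F.items():
        ds=[d for d in r.silhouettes(f,"wand_c") if np.hypot(*(np.array(d["location"])-proj(f,[[p0[0],p0[1],19]])[0]))<25]
        if ds: fs.append(f);ts.append(ds[0]["mask"]); print(n,ds[0]["conf"],fit([f],[ds[0]["mask"]],wandmodel,p0,[6,6,.08]))
    print("both",fit(fs,ts,wandmodel,p0,[6,6,.08]))
E
python3 - <<'E'
from h import *
F={n:r.grab_frame(n) for n in("side","top")}
fitwand(F)
f=F["top"]; a=f["color"].astype(int)
m=np.zeros((480,640),bool); m[245:330,165:192]=a[245:330,165:192].sum(2)>330
print(m.sum(), a[290,165:195].sum(1))
ys,xs=np.nonzero(m); 
print(cv2.minAreaRect(np.c_[xs,ys].astype(np.float32)))
P=onz(f,np.c_[xs,ys],32)[:,:2]; print(cv2.minAreaRect(P.astype(np.float32)),P.mean(0))
pc=np.linalg.svd(P-P.mean(0),full_matrices=False)[2][0]; print(np.arctan2(pc[1],pc[0]))
E
```

```text
both (array([4.84e+02, 2.99e+02, 6.50e-02]), np.float64(nan))
607 [253 256 257 256 240 239 295 360 387 394 396 390 388 391 382 370 326 254
 175 139 142 161 154 157 158 170 205 233 248 246]
((176.0010223388672, 287.5226745605469), (64.97836303710938, 10.125907897949219), 87.39744567871094)
((486.41021728515625, 300.8823547363281), (159.3975372314453, 25.162368774414062), 3.792144298553467) [484.84617379 300.60996879]
-3.0658655315944867
  return _methods._mean(a, axis=axis, dtype=dtype,
  ret = ret.dtype.type(ret / rcount)
```

```bash
python3 - <<'E'
from h import *
s=r.sense(); print(s["qpos"].round(4),s["eef_pos"],np.hypot(*s["eef_pos"][:2]))
tool([484.7,300.6,120],0.07); tool([484.7,300.6,120],0.07+np.pi)
E
```

```text
[-2.6750e-01 -8.5000e-02  2.1189e+00  9.0000e-04  1.1056e+00 -1.8590e-01] [355.93142363 -95.70723739 244.17968925] 368.57435290244354
at [355.9 -95.7 244.2] [ 3.139 -0.     1.489] F [ 0.1 -0.4  0.4] op 0.6 t 32.75
-> turn [ 8.000e-02 -1.100e-01  8.129e+01] shift [405.5  95.6 124.6]
at [355.9 -95.7 244.2] [ 3.139 -0.     1.489] F [ 0.1 -0.4  0.4] op 0.6 t 32.75
-> turn [ 1.100e-01  9.000e-02 -9.871e+01] shift [405.5  95.6 124.6]
```

```bash
cat > ik.py <<'E'
import numpy as np
from scipy.spatial.transform import Rotation as Ro
L1,L2,a1,dz=572.,475.,-7.,-114.
lim=np.array([[-2.63,2.63],[-.92,2.1],[.06,2.66],[-1.3,4.44],[0,2.69],[-3.02,3.02]])
def ik(p,R,Lt=320,s4=1):
    d1=Lt+dz; w=p-Lt*R.as_matrix()[:,2]; q1=np.arctan2(w[1],w[0]); rr=np.hypot(*w[:2])-a1; z=w[2]-d1
    D=np.hypot(rr,z); c=(D*D-L1**2-L2**2)/(2*L1*L2); 
    if abs(c)>1: return None
    q3=np.arccos(c); q2=np.arctan2(rr,z)-np.arctan2(L2*np.sin(q3),L1+L2*np.cos(q3))
    M=(Ro.from_euler("z",q1)*Ro.from_euler("y",q2+q3)).inv()*R*Ro.from_euler("z",-np.pi/2)
    e=M.as_euler("ZYZ"); q4,q5,q6=e
    w_=lambda x:(x+np.pi)%(2*np.pi)-np.pi
    q4=s4*w_(q4); 
    if q4<-1.3: q4+=2*np.pi
    return np.array([q1,q2,q3,q4,q5,w_(q6)])
mouth=np.array([510.4,71,90])
def beampose(psi,tilt,opt,dist=80,off=0):
    Rw=Ro.from_euler("z",psi)*Ro.from_euler("y",tilt)
    b=Rw.apply([np.sqrt(.5),0,-np.sqrt(.5)])
    C=mouth-dist*b-Rw.apply([66,0,-3])
    Rt=Rw*(Ro.from_euler("x",np.pi) if opt=="A" else Ro.from_euler("z",np.pi)*Ro.from_euler("x",np.pi))
    return C,Rt,b
if __name__=="__main__":
    for opt in "AB":
        y=0.07 if opt=="A" else .07+np.pi
        print(opt,"grasp",ik(np.array([484.7,300.6,120]),Ro.from_euler("xyz",[np.pi,0,y])).round(2))
        for psi in np.radians([-150,-120,-90,-60,-30,0,30,60,90,120,150,180]):
          for s4 in (1,-1):
            C,Rt,b=beampose(psi,np.pi/4,opt); p=C+Rt.as_matrix()[:,2]*19
            q=ik(p,Rt,320,s4); ok=q is not None and np.all(q>lim[:,0]+.05)&np.all(q<lim[:,1]-.05)
            if ok: print(opt,round(np.degrees(psi)),s4,q.round(2))
E
python3 ik.py
```

```text
A grasp [0.56 0.37 1.88 0.   0.89 2.06]
A -150 1 [-0.04  0.08  2.3   1.43  0.39  2.87]
A -120 1 [-0.17  0.18  2.17  1.11  0.83  2.68]
A -120 -1 [-0.17  0.18  2.17 -1.11  0.83  2.68]
A -90 1 [-0.19  0.31  2.    0.85  1.18  2.47]
A -90 -1 [-0.19  0.31  2.   -0.85  1.18  2.47]
A -60 1 [-0.13  0.42  1.82  0.6   1.46  2.25]
A -60 -1 [-0.13  0.42  1.82 -0.6   1.46  2.25]
A -30 1 [-0.02  0.5   1.69  0.35  1.67  1.98]
A -30 -1 [-0.02  0.5   1.69 -0.35  1.67  1.98]
A 0 1 [0.1  0.54 1.62 0.08 1.76 1.66]
A 0 -1 [ 0.1   0.54  1.62 -0.08  1.76  1.66]
A 30 1 [ 0.23  0.53  1.64 -0.21  1.73  1.33]
A 30 -1 [0.23 0.53 1.64 0.21 1.73 1.33]
A 60 1 [ 0.35  0.47  1.74 -0.47  1.58  1.03]
A 60 -1 [0.35 0.47 1.74 0.47 1.58 1.03]
A 90 1 [ 0.44  0.37  1.9  -0.72  1.34  0.78]
A 90 -1 [0.44 0.37 1.9  0.72 1.34 0.78]
A 120 1 [ 0.47  0.25  2.08 -0.97  1.03  0.57]
A 120 -1 [0.47 0.25 2.08 0.97 1.03 0.57]
A 150 -1 [0.4  0.13 2.25 1.25 0.64 0.37]
A 180 -1 [0.2  0.05 2.33 1.7  0.15 0.28]
B grasp [ 0.56  0.37  1.88  0.    0.89 -1.09]
B -150 1 [-0.04  0.08  2.3   1.43  0.39 -0.27]
B -120 1 [-0.17  0.18  2.17  1.11  0.83
[... 183 characters left out ...]
1.46 -0.89]
B -60 -1 [-0.13  0.42  1.82 -0.6   1.46 -0.89]
B -30 1 [-0.02  0.5   1.69  0.35  1.67 -1.16]
B -30 -1 [-0.02  0.5   1.69 -0.35  1.67 -1.16]
B 0 1 [ 0.1   0.54  1.62  0.08  1.76 -1.48]
B 0 -1 [ 0.1   0.54  1.62 -0.08  1.76 -1.48]
B 30 1 [ 0.23  0.53  1.64 -0.21  1.73 -1.81]
B 30 -1 [ 0.23  0.53  1.64  0.21  1.73 -1.81]
B 60 1 [ 0.35  0.47  1.74 -0.47  1.58 -2.11]
B 60 -1 [ 0.35  0.47  1.74  0.47  1.58 -2.11]
B 90 1 [ 0.44  0.37  1.9  -0.72  1.34 -2.36]
B 90 -1 [ 0.44  0.37  1.9   0.72  1.34 -2.36]
B 120 1 [ 0.47  0.25  2.08 -0.97  1.03 -2.57]
B 120 -1 [ 0.47  0.25  2.08  0.97  1.03 -2.57]
B 150 -1 [ 0.4   0.13  2.25  1.25  0.64 -2.77]
B 180 -1 [ 0.2   0.05  2.33  1.7   0.15 -2.87]
```

play_rows --moves '[[[0, 0, -8], [35, 8, 0], 0.6], [[0, 0, -16], [75, 18, 0], 0.6], [[0, 0, -24], [115, 27, 0], 0.6], [[0, 0, -32], [155, 37, 0], 0.6], [[0, 0, -40], [195, 46, 10], 0.6], [[0, 0, -48], [235, 55, 20], 0.6], [[0, 0, -56], [275, 65, 40], 0.6], [[0, 0, -64], [315, 74, 60], 0.6], [[0, 0, -72], [350, 83, 80], 0.6], [[0, 0, -80], [380, 90, 100], 0.6], [[0, 0, -88], [405.5, 95.6, 115], 0.6], [[0, 0, -96], [405.5, 95.6, 124.6], 0.6], [[0, 0, -98.7], [405.5, 95.6, 124.6], 0.6], [[0, 0, -98.7], [405.5, 95.6, 124.6], 0.6], [[0, 0, -98.7], [405.5, 95.6, 124.6], 0.6], [[0, 0, -98.7], [405.5, 95.6, 124.6], 0.6]]' --newtons 50

```text
clock: 34.35
eef_pos: [484.7, 300.9, 120.3]
tcp_rot: [3.141, 0.003, -3.073]
contact_force: [-0.8, 0.5, 0.6]
opening: 0.599
```

```bash
python3 - <<'E'
from h import *
tool([484.7,300.6,9],.07+np.pi)
f=r.grab_frame("side"); crop(f,(230,190),70,"w1")
f=r.grab_frame("top"); crop(f,(180,280),60,"w1t")
E
```

```text
at [484.7 300.9 120.3] [ 3.141e+00  3.000e-03 -3.073e+00] F [-0.8  0.5  0.6] op 0.599 t 34.35
-> turn [ 0.03  0.16 -0.07] shift [  0.3  -0.4 111.3]
w1 origin 160 138 scale 5.571428571428571
w1t origin 120 235 scale 6.5
```

View pics/w1.png

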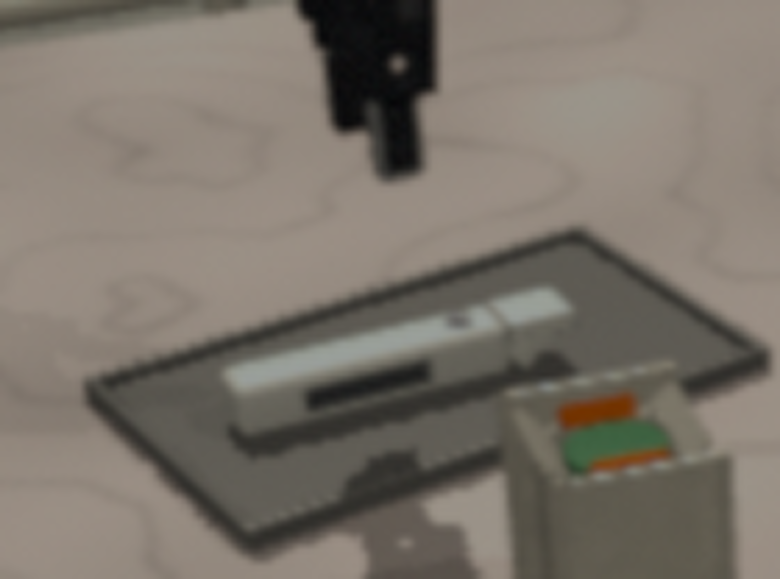

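View pics/w1t.png

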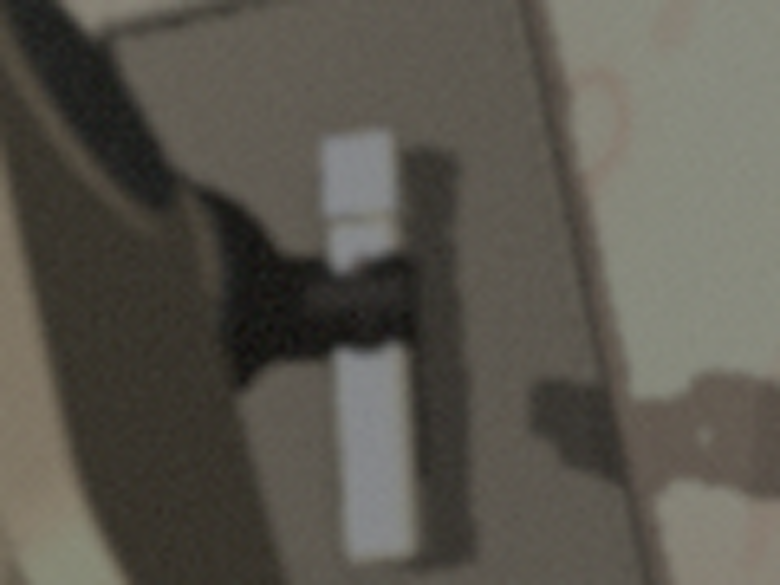

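play_rows --moves '[[[0, 0, 0], [0.3, -0.4, 35], 0.6], [[0, 0, 0], [0.3, -0.4, 65], 0.6], [[0, 0, 0], [0.3, -0.4, 88], 0.6], [[0, 0, 0], [0.3, -0.4, 102], 0.6], [[0, 0, 0], [0.3, -0.4, 110], 0.6], [[0, 0, 0], [0.3, -0.4, 110], 0.6], [[0, 0, 0], [0.3, -0.4, 110], 0.3], [[0, 0, 0], [0.3, -0.4, 110], 0.2], [[0, 0, 0], [0.3, -0.4, 110], 0.2], [[0, 0, 0], [0.3, -0.4, 110], 0.2], [[0, 0, 0], [0.3, -0.4, 110], 0.2], [[0, 0, 0], [0.3, -0.4, 110], 0.2]]' --newtons 50

```text
clock: 35.65
eef_pos: [485.7, 300.9, 11.6]
tcp_rot: [3.14, 0.005, -3.073]
contact_force: [-0.5, -0.9, 8.2]
opening: 0.313
```

```bash
python3 - <<'E'
from h import *
tool([484.7,300.6,9],.07+np.pi)
f=r.grab_frame("side"); crop(f,(230,190),70,"w2")
E
```

```text
at [485.7 300.9  11.6] [ 3.14   0.005 -3.073] F [-0.5 -0.9  8.2] op 0.313 t 35.65
-> turn [ 0.08  0.27 -0.06] shift [ 1.  -0.2  2.6]
w2 origin 160 138 scale 5.571428571428571
```

View pics/w2.png

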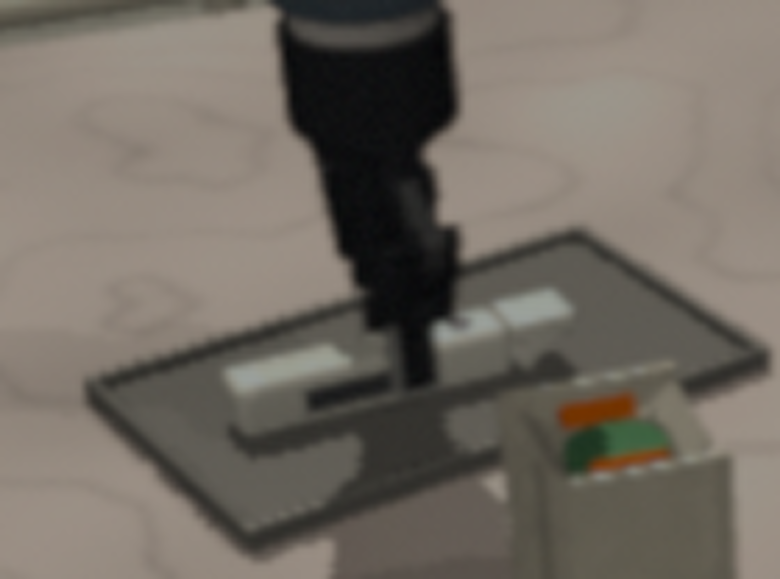

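```bash
python3 - <<'E'
from h import *; from ik import *
s=r.sense(); print(s["qpos"].round(3))
for d in (80,):
    C,Rt,b=beampose(.07,np.pi/4,"B",d)
    p=C-Rt.apply([1,0,-7.4]); print(C,b,p, ik(p,Rt).round(2)); tool(p,R=Rt)
E
```

```text
[ 5.530e-01  5.630e-01  1.896e+00 -1.000e-03  6.790e-01 -1.086e+00]
[465.96137016  67.88420512 218.7903679 ] [-1.58188362e-16  1.02907306e-19 -1.00000000e+00] [461.44696967  67.56767992 212.85067094] [ 0.12  0.55  1.59  0.04  1.79 -1.53]
at [485.7 300.9  11.6] [ 3.14   0.005 -3.073] F [ 0.  -0.3  7.6] op 0.319 t 35.7
-> turn [ 1.000e-01  4.527e+01 -3.000e-02] shift [  39.3 -230.8 -201.7]
```

Lift first, then translate and tilt.

play_rows --moves '[[[0, 0, 0], [0, 0, -5], 0.2], [[0, 0, 0], [0, 0, -20], 0.2], [[0, 0, 0], [0, 0, -50], 0.2], [[0, 0, 0], [0, 0, -90], 0.2], [[0, 0, 0], [0, 0, -130], 0.2], [[0, 0, 0], [0, 0, -170], 0.2], [[0, 0, 0], [0, 0, -210], 0.2], [[0, 0, 0], [0, 0, -230], 0.2], [[0, 0, 0], [0, 0, -230], 0.2], [[0, 0, 0], [0, 0, -230], 0.2]]'

```text
clock: 36.7
eef_pos: [484.4, 300.3, 242.1]
tcp_rot: [3.14, 0.005, -3.073]
contact_force: [-0.6, 0.3, -1.1]
opening: 0.312
```

```bash
python3 - <<'E'
from h import *
from ik import beampose
f=r.grab_frame("side"); crop(f,(230,130),90,"w3")
C,Rt,b=beampose(.07,np.pi/4,"B",80); tool(C-Rt.apply([1,0,-7.4]),R=Rt)
E
```

```text
w3 origin 140 63 scale 4.333333333333333
at [483.9 300.1 241.1] [ 3.141  0.004 -3.073] F [-1.  -0.2 -1.2] op 0.316 t 36.75
-> turn [ 7.000e-02  4.521e+01 -3.000e-02] shift [  38.6 -230.4   27.8]
```

View pics/w3.png

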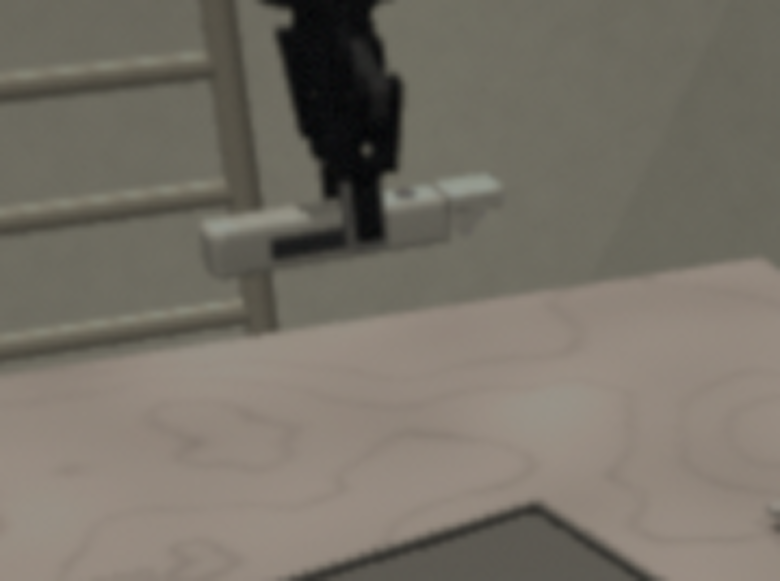

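play_rows --moves '[[[0, 3, 0], [3, -15, -5], 0.2], [[0, 8, 0], [7, -40, -10], 0.2], [[0, 13, 0], [11, -65, -15], 0.2], [[0, 18, 0], [15, -90, -15], 0.2], [[0, 23, 0], [20, -115, -15], 0.2], [[0, 28, 0], [24, -140, -15], 0.2], [[0, 33, 0], [28, -165, -15], 0.2], [[0, 38, 0], [32, -190, -10], 0.2], [[0, 42, 0], [36, -210, 0], 0.2], [[0, 45.2, 0], [38.6, -225, 15], 0.2], [[0, 45.2, 0], [38.6, -230.4, 27.8], 0.2], [[0, 45.2, 0], [38.6, -230.4, 27.8], 0.2], [[0, 45.2, 0], [38.6, -230.4, 27.8], 0.2], [[0, 45.2, 0], [38.6, -230.4, 27.8], 0.2]]'

```text
clock: 38.15
eef_pos: [461.6, 68.4, 213.7]
tcp_rot: [3.14, -0.783, -3.071]
contact_force: [0.7, -0.4, -1.2]
opening: 0.318
```

```bash
python3 - <<'E'
from h import *
from ik import beampose
s=r.sense(); Rt=Ro.from_euler("xyz",s["tcp_rot"]); C0=s["eef_pos"]+Rt.apply([1,0,-7.4])
Rw=Rt*(Ro.from_euler("z",np.pi)*Ro.from_euler("x",np.pi)).inv()
B=C0+Rw.apply([66,0,-3]); d=Rw.apply([.7071,0,-.7071]); print("beam pos",B,"dir",d,s["qpos"].round(2)); hit=B+d*((90-B[2])/d[2]); print("hit",hit,"dist",np.linalg.norm(B-[510.4,71,90]))
C,Rt,b=beampose(.07,np.pi/4,"B",80); tool(C-Rt.apply([1,0,-7.4]),R=Rt)
F={n:r.grab_frame(n) for n in("side","top")}
a=F["side"]["color"].copy()
# overlay wand model predicted
S=[]
for xx,z0 in ((-80,-13),(56,-13),(82,13)):
    for y in(-14,14): S+=[[xx,y,z0],[xx,y,13]]
for n,f in F.items():
    im=np.ascontiguousarray(f["color"][:,:,::-1]); 
    c=proj(f,[C0])[0].astype(int); x0,y0=c[0]-60,c[1]-45
    im=cv2.resize(im[y0:y0+90,x0:x0+120],None,fx=6.5,fy=6.5,interpolation=cv2.INTER_CUBIC)
    q=((proj(f,Rw.apply(np.array(S))+C0)-[x0,y0]+.5)*6.5).astype(int)
    for u in q: cv2.circle(im,tuple(int(v) for v in u),3,(0,0,255),-1)
    u=((proj(f,[B])-[x0,y0]+.5)*6.5).astype(int)[0]; cv2.circle(im,tuple(int(v) for v in u),4,(255,0,255),-1)
    cv2.imwrite(f"pics/w4{n}.png",im)
E
```

```text
beam pos [510.66376187  71.85002674 170.98612427] dir [ 0.00226997  0.00138192 -0.99998688] [ 0.12  0.59  1.53  0.04  1.8  -1.53]
hit [510.84760059  71.96194463  90.        ] dist 80.99101456047133
at [461.6  68.4 213.7] [ 3.14  -0.783 -3.071] F [ 0.7 -0.4 -1.2] op 0.318 t 38.15
-> turn [0.06 0.14 0.04] shift [-0.5 -0.8  0.8]
```

View pics/w4side.png

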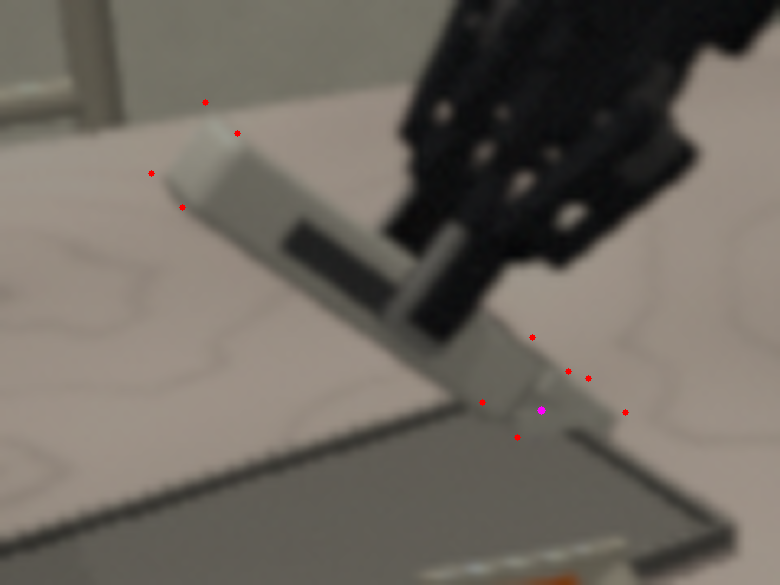

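View pics/w4top.png

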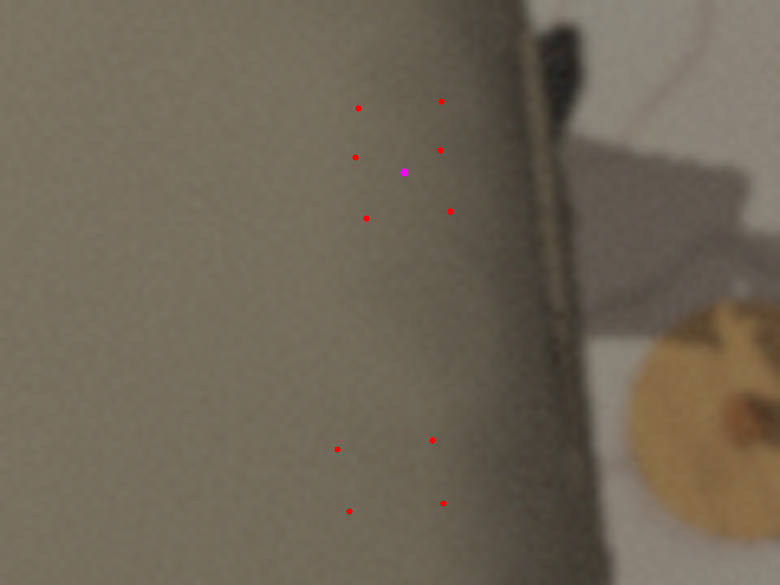

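```bash
cat > wf.py <<'E'
from h import *
S=[]
for y in (-14,14): S+=[[-80,y,-13],[-80,y,13],[56,y,-13],[82,y,13]]
S=np.array(S,float)
QB=(Ro.from_euler("z",np.pi)*Ro.from_euler("x",np.pi)).inv()
def pose(s,x):  # x: pitch deg extra, tool x, tool y, tool z of C
    Rt=Ro.from_euler("xyz",s["tcp_rot"]); Rw=Rt*Ro.from_euler("y",x[0],degrees=True)*QB
    return Rw, s["eef_pos"]+Rt.apply([x[1],x[2],x[3]])
def overlay(f,s,x,name,k=6.5):
    Rw,C=pose(s,x); c=proj(f,[C])[0].astype(int); x0,y0=c[0]-60,c[1]-45
    im=cv2.resize(np.ascontiguousarray(f["color"][y0:y0+90,x0:x0+120,::-1]),None,fx=k,fy=k,interpolation=cv2.INTER_CUBIC)
    q=((proj(f,Rw.apply(S)+C)-[x0,y0]+.5)*k).astype(int)
    for a,b in ((0,1),(1,3),(3,2),(2,0),(4,5),(5,7),(7,6),(6,4),(0,4),(1,5),(2,6),(3,7)): cv2.line(im,tuple(map(int,q[a])),tuple(map(int,q[b])),(0,0,255),1)
    cv2.imwrite(f"pics/{name}.png",im)
E
python3 - <<'E'
from wf import *
s=r.sense(); f=r.grab_frame("side"); 
ds=r.silhouettes(f,"wand_c"); 
for d in ds: print(d["conf"],d["location"],d["mask"].sum())
m=ds[0]["mask"]
dark=cv2.dilate((f["color"].sum(2)<150).astype(np.uint8),np.ones((3,3)))>0
def g(x,reg=0):
    Rw,C=pose(s,x); mm=(render(f,[Rw.apply(S)+C])>0)
    a=mm&~dark; b=m&~dark; return -(a&b).sum()/(a|b).sum()+reg*((x[2]/3)**2)
for x0 in ([0,1,0,-7.4],[3,1,0,-4]):
  for reg in (0.02,):
    o=minimize(lambda x:g(x,reg),x0,method="Nelder-Mead",options=dict(initial_simplex=np.array([x0]+[np.array(x0)+v for v in ([3,0,0,0],[0,4,0,0],[0,0,2,0],[0,0,0,4])])))
    print(o.x.round(2),o.fun, g([0,1,0,-7.4]))
overlay(f,s,[0,1,0,-7.4],"w5a"); overlay(f,s,o.x,"w5b")
E
```

```text
0.61 [236.7, 159.8] 880
[ 0.49 -1.78  0.   -6.83] -0.836805543096634 -0.7836322869955157
[ 0.47 -3.17  2.42 -6.53] -0.8249383668456775 -0.7836322869955157
```

View pics/w5a.png

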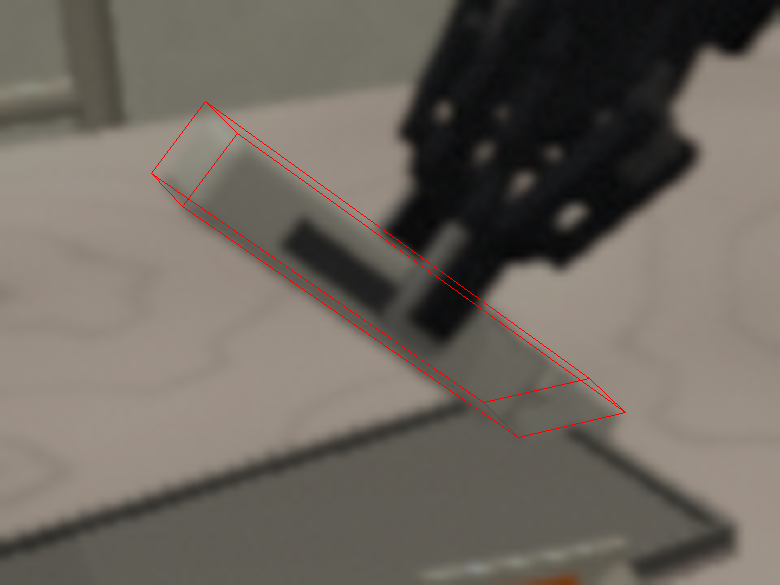

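View pics/w5b.png

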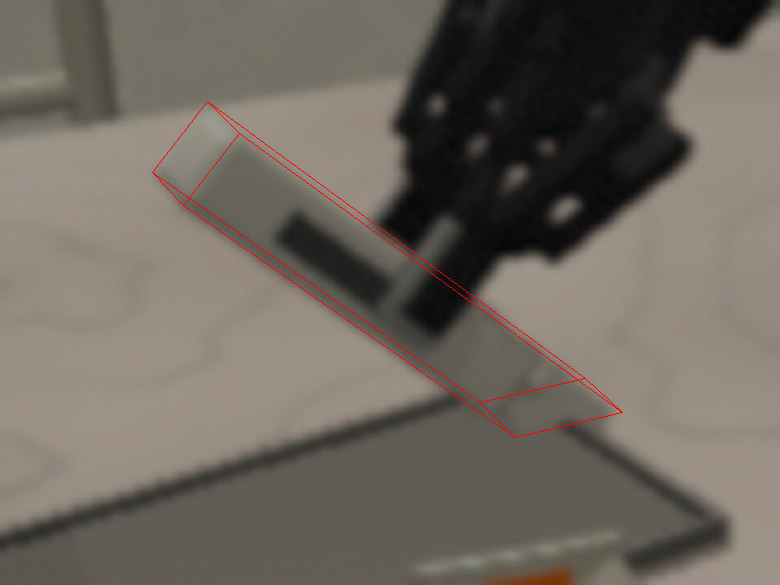

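```bash
python3 - <<'E'
from wf import *
s=r.sense(); f=r.grab_frame("side")
g=dict(f); im=f["color"][:,:,::-1].astype(np.float32)
im=np.clip((im-60)*3.0,0,255).astype(np.uint8); g["color"]=np.ascontiguousarray(im[:,:,::-1])
overlay(g,s,[0,1,0,-7.4],"w6a"); 
C=pose(s,[0,1,0,-7.4])[1]; c=proj(f,[C])[0].astype(int); print(c)
cv2.imwrite("pics/w6b.png",cv2.resize(im[c[1]-45:c[1]+45,c[0]-60:c[0]+60],None,fx=6.5,fy=6.5,interpolation=cv2.INTER_CUBIC))
print(s["eef_pos"])
E
```

```text
[245 165]
[461.62546088  68.06297049 213.62783087]
```

View pics/w6a.png

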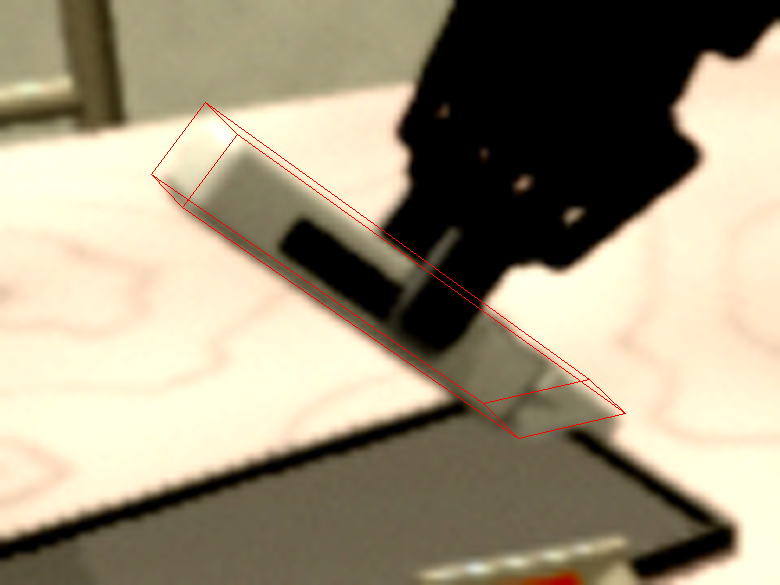

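View pics/w6b.png

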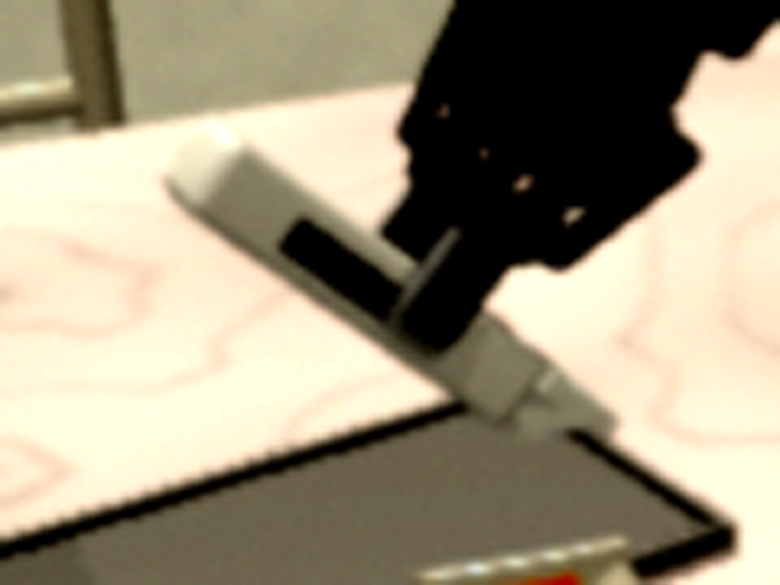

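play_rows --moves '[[[0, 0, 0], [-0.2, -0.8, 0.4], 0.2], [[0, 0, 0], [-0.2, -0.8, 0.4], 0.2], [[0, 0, 0], [-0.2, -0.8, 0.4], 0.2], [[0, 0, 0], [-0.2, -0.8, 0.4], 0.2], [[0, 0, 0], [-0.2, -0.8, 0.4], 0.2], [[0, 0, 0], [-0.2, -0.8, 0.4], 0.2], [[0, 0, 0], [-0.2, -0.8, 0.4], 0.2], [[0, 0, 0], [-0.2, -0.8, 0.4], 0.2], [[0, 0, 0], [-0.2, -0.8, 0.4], 0.2], [[0, 0, 0], [-0.2, -0.8, 0.4], 0.2], [[0, 0, 0], [-0.2, -0.8, 0.4], 0.2], [[0, 0, 0], [-0.2, -0.8, 0.4], 0.2], [[0, 0, 0], [-0.2, -0.8, 0.4], 0.2], [[0, 0, 0], [-0.2, -0.8, 0.4], 0.2], [[0, 0, 0], [-0.2, -0.8, 0.4], 0.2], [[0, 0, 0], [-0.2, -0.8, 0.4], 0.2], [[0, 0, 0], [-0.2, -0.8, 0.4], 0.2], [[0, 0, 0], [-0.2, -0.8, 0.4], 0.2], [[0, 0, 0], [-0.2, -0.8, 0.4], 0.2], [[0, 0, 0], [-0.2, -0.8, 0.4], 0.2]]'

```text
clock: 40.4
eef_pos: [461.5, 67.1, 213.1]
tcp_rot: [3.14, -0.784, -3.071]
contact_force: [0.3, 0.1, -0.7]
opening: 0.318
```

play_rows --moves '[[[0, 0, 0], [0, 0, 0], 0.2], [[0, 0, 0], [0, 0, 0], 0.2], [[0, 0, 0], [0, 0, 0], 0.2], [[0, 0, 0], [0, 0, 0], 0.2], [[0, 0, 0], [0, 0, 0], 0.2], [[0, 0, 0], [0, 0, 0], 0.2], [[0, 0, 0], [0, 0, 0], 0.2], [[0, 0, 0], [0, 0, 0], 0.2], [[0, 0, 0], [0, 0, 0], 0.2], [[0, 0, 0], [0, 0, 0], 0.2], [[0, 0, 0], [0, 0, 0], 0.2], [[0, 0, 0], [0, 0, 0], 0.2], [[0, 0, 0], [0, 0, 0], 0.2], [[0, 0, 0], [0, 0, 0], 0.2]]'

```text
clock: 41.8
eef_pos: [461.5, 67.1, 213.1]
tcp_rot: [3.14, -0.784, -3.071]
contact_force: [-0.0, -0.7, -1.0]
opening: 0.315
```

```bash
python3 - <<'E'
from wf import *
s=r.sense(); Rw,C=pose(s,[0,1,0,-7.4]); B=C+Rw.apply([66,0,-3]); d=Rw.apply([.7071,0,-.7071]); print(B,d,B+d*((90-B[2])/d[2]))
tool([485.2,300.6,240],-3.073)
E
```

```text
[510.50952055  70.59956867 170.29565488] [ 0.0016256   0.00118788 -0.99998838] [510.64005054  70.69495148  90.        ]
at [461.5  67.1 213.1] [ 3.14  -0.784 -3.071] F [-0.  -0.7 -1. ] op 0.315 t 41.8
-> turn [ 4.00e-02 -4.49e+01  7.00e-02] shift [ -9.4 231.3 -47.1]
```

play_rows --moves '[[[0, -3, 0], [-1, 15, -10], 0.2], [[0, -8, 0], [-2, 40, -20], 0.2], [[0, -13, 0], [-3, 65, -30], 0.2], [[0, -18, 0], [-4, 90, -36], 0.2], [[0, -23, 0], [-5, 115, -42], 0.2], [[0, -28, 0], [-6, 140, -47], 0.2], [[0, -33, 0], [-7, 165, -47], 0.2], [[0, -38, 0], [-8, 190, -47], 0.2], [[0, -42, 0], [-9, 212, -47], 0.2], [[0, -44.9, 0], [-9.4, 226, -47.1], 0.2], [[0, -44.9, 0], [-9.4, 231.3, -47.1], 0.2], [[0, -44.9, 0], [-9.4, 231.3, -47.1], 0.2], [[0, -44.9, 0], [-9.4, 231.3, -47.1], 0.2], [[0, -44.9, 0], [-9.4, 231.3, -47.1], 0.2]]'

```text
clock: 43.2
eef_pos: [485.7, 300.1, 240.0]
tcp_rot: [3.141, -0.001, -3.073]
contact_force: [-0.2, 0.5, -0.3]
opening: 0.318
```

```bash
python3 - <<'E'
from wf import *
s=r.sense(); f=r.grab_frame("side"); overlay(f,s,[0,1,0,-7.4],"w7")
tool([485.2,300.6,12],-3.073)
E
```

```text
at [485.7 300.  239.9] [ 3.141e+00 -1.000e-03 -3.073e+00] F [-0.  -0.2 -0. ] op 0.32 t 43.25
-> turn [ 0.05 -0.04 -0.01] shift [  0.3   0.4 227.9]
```

View pics/w7.png

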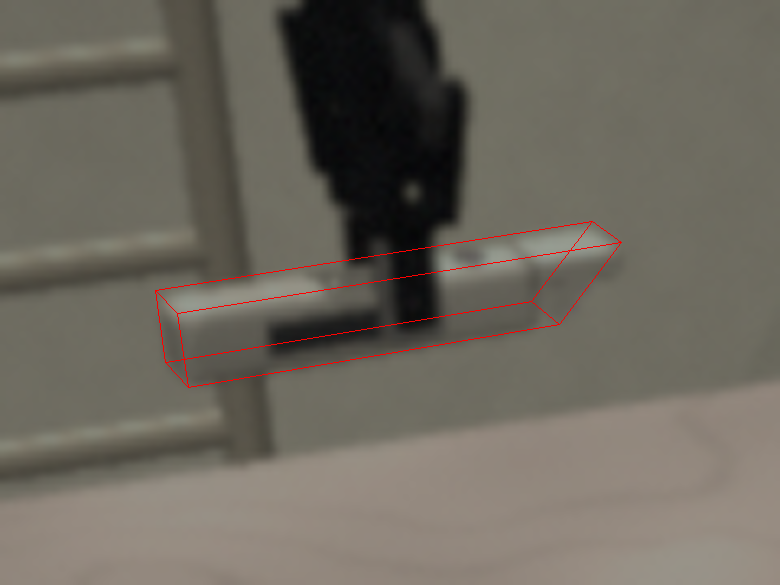

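play_rows --moves '[[[0, 0, 0], [0, 0.2, 35], 0.2], [[0, 0, 0], [0.2, 0.4, 80], 0.2], [[0, 0, 0], [0.2, 0.4, 125], 0.2], [[0, 0, 0], [0.2, 0.4, 165], 0.2], [[0, 0, 0], [0.2, 0.4, 195], 0.2], [[0, 0, 0], [0.2, 0.4, 212], 0.2], [[0, 0, 0], [0.2, 0.4, 220], 0.2], [[0, 0, 0], [0.2, 0.4, 224], 0.2], [[0, 0, 0], [0.2, 0.4, 226.5], 0.2], [[0, 0, 0], [0.2, 0.4, 228], 0.2], [[0, 0, 0], [0.2, 0.4, 228], 0.2], [[0, 0, 0], [0.2, 0.4, 228], 0.2]]'

```text
clock: 44.45
eef_pos: [485.7, 300.8, 12.6]
tcp_rot: [3.14, 0.0, -3.073]
contact_force: [1.1, -0.6, -0.4]
opening: 0.312
```

Not yet touching; lower another millimetre or so, then release and rise.

play_rows --moves '[[[0, 0, 0], [0, 0, 0.8], 0.2], [[0, 0, 0], [0, 0, 1.2], 0.2], [[0, 0, 0], [0, 0, 1.2], 0.2], [[0, 0, 0], [0, 0, 1.2], 0.4], [[0, 0, 0], [0, 0, 1.2], 0.6], [[0, 0, 0], [0, 0, 1.2], 0.6], [[0, 0, 0], [0, 0, 1.2], 0.6], [[0, 0, 0], [0, 0, -10], 0.6], [[0, 0, 0], [0, 0, -40], 0.6], [[0, 0, 0], [0, 0, -80], 0.6], [[0, 0, 0], [0, 0, -120], 0.6], [[0, 0, 0], [0, 0, -160], 0.6], [[0, 0, 0], [0, 0, -160], 0.6]]' --newtons 30

```text
clock: 45.75
eef_pos: [488.6, 302.4, 179.0]
tcp_rot: [3.136, 0.009, -3.073]
contact_force: [1.7, 0.2, 0.2]
opening: 0.597
```

```bash
python3 - <<'E'
from look import *
F=look("l4"); crop(F["side"],(240,210),70,"l4s")
tool([430,-40,120],1.45)
E
```

```text
side [268.9 216.8] 94 [552.1 209.1   7.5] model 203
top [267.1 273.7] 210 [518.2  79.2   7.5] model 234
l4s origin 170 158 scale 5.571428571428571
at [486.1 300.9 174.1] [ 3.139e+00  3.000e-03 -3.073e+00] F [ 0.5 -0.7  0. ] op 0.601 t 45.85
-> turn [ 2.4000e-01 -2.0000e-02  1.0084e+02] shift [  79.4 -336.4   53. ]
```

View pics/l4s.png

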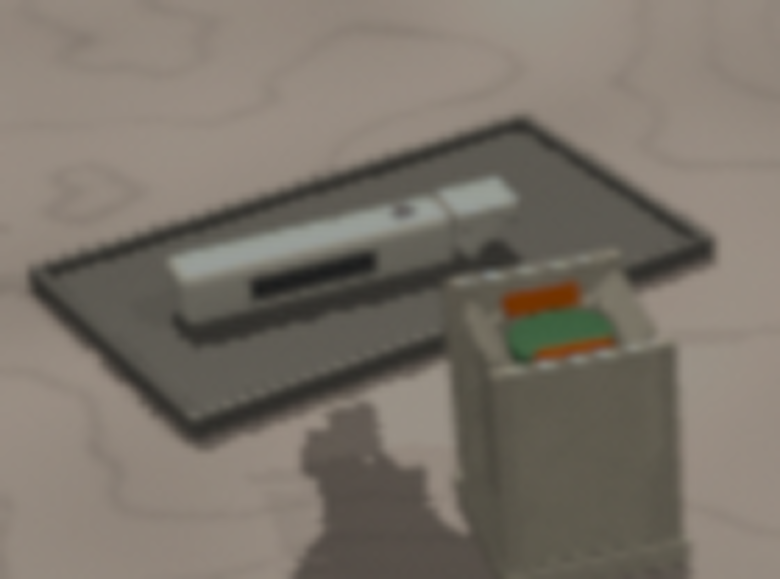

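```bash
python3 - <<'E'
from h import *
F={n:r.grab_frame(n) for n in("side","top")}
fs=[];ts=[]
for n,f in F.items():
    c=proj(f,[[430,-40,10]])[0]
    W=[m for cc_,s,m in woods(f) if np.hypot(*(cc_-c))<12]; print(n,c,len(W))
    if W: fs.append(f);ts.append(W[0]); print(fit([f],[W[0]],lambda x:lid(x[0],x[1],0),[430,-40],[6,6]))
print(fit(fs,ts,lambda x:lid(x[0],x[1],0),[430,-40],[6,6]))
crop(F["side"],(253,285),40,"lid1")
E
```

```text
side [253.10059148 285.43417445] 1
(array([430.64453125, -39.72460938]), np.float64(0.9006734006734006))
top [315.45238489 308.21755782] 1
(array([431.35754395, -38.22827148]), np.float64(0.8798245614035087))
(array([430.50271955, -39.52382296]), np.float64(0.8883320737294664))
lid1 origin 213 255 scale 9.75
```

play_rows --moves '[[[0, 0, 8], [5, -20, 0], 0.6], [[0, 0, 16], [12, -50, 0], 0.6], [[0, 0, 24], [20, -85, 0], 0.6], [[0, 0, 32], [28, -120, 0], 0.6], [[0, 0, 40], [36, -155, 0], 0.6], [[0, 0, 48], [44, -190, 0], 0.6], [[0, 0, 56], [52, -225, 0], 0.6], [[0, 0, 64], [60, -260, 10], 0.6], [[0, 0, 72], [68, -290, 20], 0.6], [[0, 0, 80], [75, -315, 30], 0.6], [[0, 0, 88], [79.4, -330, 40], 0.6], [[0, 0, 96], [79.4, -336.4, 53], 0.6], [[0, 0, 100.8], [79.4, -336.4, 53], 0.6], [[0, 0, 100.8], [79.4, -336.4, 53], 0.6], [[0, 0, 100.8], [79.4, -336.4, 53], 0.6]]'

```text
clock: 47.45
eef_pos: [428.0, -40.8, 118.0]
tcp_rot: [-3.139, -0.0, 1.453]
contact_force: [0.1, 0.2, 0.4]
opening: 0.6
```

```bash
python3 - <<'E'
from h import *
tool([430,-40,14.5],1.45)
f=r.grab_frame("side"); crop(f,(253,270),60,"lid2")
E
```

```text
at [428.  -40.8 118. ] [-3.139 -0.     1.453] F [0.1 0.2 0.4] op 0.6 t 47.45
-> turn [-0.17 -0.03  0.19] shift [  0.9   2.2 103.5]
lid2 origin 193 225 scale 6.5
```

View pics/lid2.png

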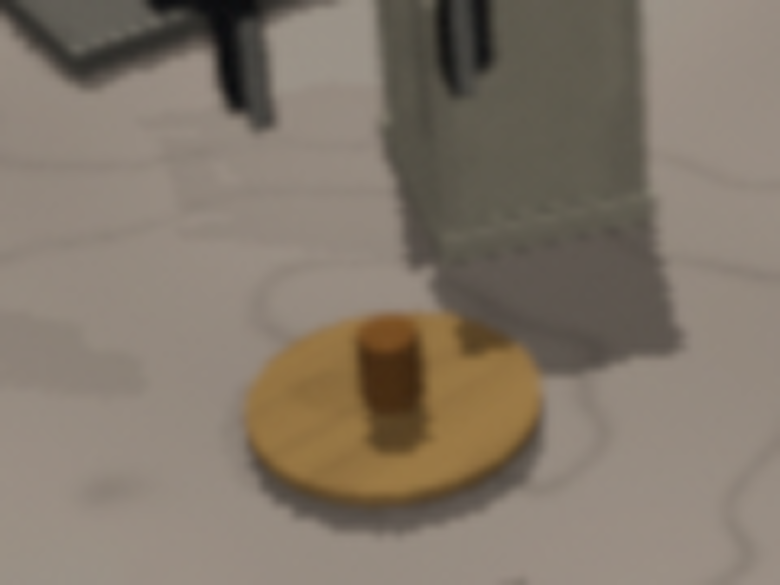

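play_rows --moves '[[[-0.17, 0, 0], [0.8, 2.3, 30], 0.5], [[-0.17, 0, 0], [0.8, 2.3, 60], 0.5], [[-0.17, 0, 0], [0.8, 2.3, 85], 0.5], [[-0.17, 0, 0], [0.8, 2.3, 97], 0.5], [[-0.17, 0, 0], [0.8, 2.3, 102], 0.5], [[-0.17, 0, 0], [0.8, 2.3, 102], 0.5], [[-0.17, 0, 0], [0.8, 2.3, 102], 0.3], [[-0.17, 0, 0], [0.8, 2.3, 102], 0], [[-0.17, 0, 0], [0.8, 2.3, 102], 0], [[-0.17, 0, 0], [0.8, 2.3, 102], 0], [[-0.17, 0, 0], [0.8, 2.3, 102], 0], [[-0.17, 0, 0], [0.8, 2.3, 102], 0]]'

```text
clock: 48.7
eef_pos: [431.2, -40.2, 17.2]
tcp_rot: [3.139, -0.001, 1.453]
contact_force: [-1.3, 0.0, 7.7]
opening: 0.223
```

```bash
python3 - <<'E'
from h import *
tool([510.6,70.8,160],1.45)
E
```

```text
at [431.2 -40.2  17.2] [ 3.139e+00 -1.000e-03  1.453e+00] F [-1.3  0.   7.7] op 0.223 t 48.7
-> turn [ 0.15 -0.03  0.2 ] shift [ 119.6   66.2 -142.6]
```

play_rows --moves '[[[0, 0, 0], [0, 0, -10], 0], [[0, 0, 0], [0, 0, -40], 0], [[0, 0, 0], [0, 0, -80], 0], [[0, 0, 0], [0, 0, -120], 0], [[0, 0, 0], [10, 6, -140], 0], [[0, 0, 0], [40, 22, -142], 0], [[0, 0, 0], [75, 42, -142], 0], [[0, 0, 0], [105, 58, -142], 0], [[0, 0, 0], [119.6, 66.2, -142], 0], [[0, 0, 0], [119.6, 66.2, -142], 0], [[0, 0, 0], [119.6, 66.2, -142], 0], [[0, 0, 0], [119.6, 66.2, -142], 0]]'

```text
clock: 49.9
eef_pos: [509.5, 69.8, 159.4]
tcp_rot: [3.14, 0.0, 1.453]
contact_force: [0.2, -0.8, -0.6]
opening: 0.215
```

```bash
python3 - <<'E'
from h import *
s=r.sense(); z=s["eef_pos"][2]-17.2
f=r.grab_frame("side"); crop(f,(270,200),60,"lid3")
W=[m for c,st,m in woods(f) if 240<c[0]<300 and c[1]<230]
print(len(W), fit([f],[W[0]],lambda x:lid(x[0],x[1],z),[511,71],[6,6]))
tool([510.6,70.8,113.2],1.45)
E
```

```text
lid3 origin 210 155 scale 6.5
1 (array([508.55937576,  72.33378029]), np.float64(0.7850055126791621))
at [509.7  69.8 159.4] [ 3.14  -0.     1.452] F [ 1.1 -0.5 -0.8] op 0.219 t 49.95
-> turn [ 0.11 -0.01  0.14] shift [ 1.1  0.7 46.2]
```

View pics/lid3.png

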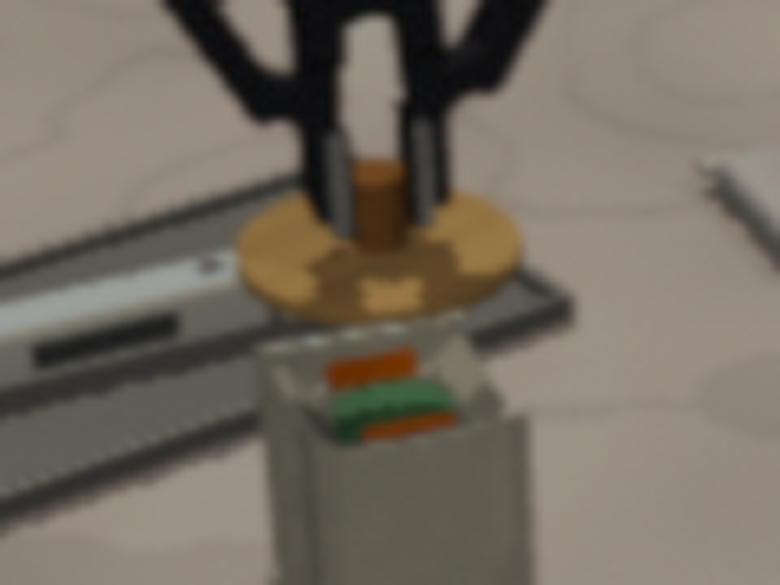

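play_rows --moves '[[[0, 0, 0], [1, 1.3, 12], 0], [[0, 0, 0], [1, 1.3, 25], 0], [[0, 0, 0], [1, 1.3, 34], 0], [[0, 0, 0], [1, 1.3, 40], 0], [[0, 0, 0], [1, 1.3, 43], 0], [[0, 0, 0], [1, 1.3, 45], 0], [[0, 0, 0], [1, 1.3, 46], 0], [[0, 0, 0], [1, 1.3, 46.5], 0], [[0, 0, 0], [1, 1.3, 46.5], 0]]'

```text
clock: 50.85
eef_pos: [511.4, 70.7, 113.3]
tcp_rot: [3.139, -0.0, 1.453]
contact_force: [-1.7, -0.2, 2.0]
opening: 0.218
```

```bash
python3 - <<'E'
from h import *
f=r.grab_frame("side"); crop(f,(270,210),45,"lid4")
tool([511.4,70.6,113.2],1.45)
E
```

```text
lid4 origin 225 177 scale 8.666666666666666
at [511.3  70.7 113.2] [ 3.139 -0.     1.453] F [-0.6  0.3  1.8] op 0.22 t 50.9
-> turn [ 0.13 -0.01  0.15] shift [-0.1  0.1  0. ]
```

View pics/lid4.png

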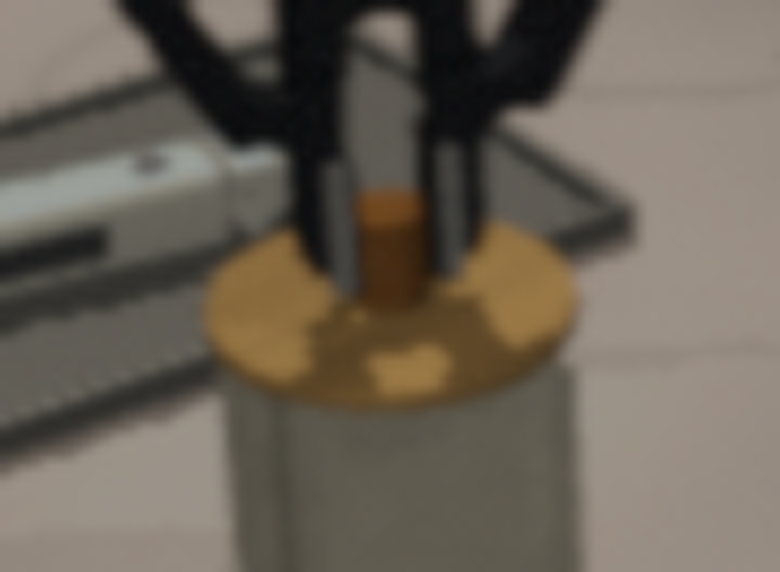

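Contact at the expected height. Release and retreat.

play_rows --moves '[[[0, 0, 0], [0, 0, 0.3], 0], [[0, 0, 0], [0, 0, 0.3], 0.5], [[0, 0, 0], [0, 0, 0.3], 0.5], [[0, 0, 0], [0, 0, 0.3], 0.5], [[0, 0, 0], [0, 0, 0.3], 0.5], [[0, 0, 0], [0, 0, -10], 0.5], [[0, 0, 0], [0, 0, -35], 0.5], [[0, 0, 0], [0, 0, -70], 0.5], [[0, 0, 0], [-20, -20, -100], 0.5], [[0, 0, 0], [-60, -50, -120], 0.5], [[0, 0, 0], [-100, -80, -130], 0.5], [[0, 0, 0], [-140, -100, -130], 0.5], [[0, 0, 0], [-180, -120, -130], 0.5], [[0, 0, 0], [-220, -120, -130], 0.5], [[0, 0, 0], [-220, -120, -130], 0.5], [[0, 0, 0], [-220, -120, -130], 0.5]]'

```text
clock: 52.5
eef_pos: [365.8, -134.3, 243.5]
tcp_rot: [3.138, -0.0, 1.45]
contact_force: [-1.0, -0.3, -0.6]
opening: 0.502
```

```bash
python3 - <<'E'
from look import *
F=look("l5"); crop(F["side"],(250,215),60,"l5s")
fs=[];ts=[]
for n,f in F.items():
    c=proj(f,[[511,71,108]])[0]
    W=[m for cc_,s,m in woods(f) if np.hypot(*(cc_-c))<12]
    for m in W[:1]: fs.append(f);ts.append(m); print(n,fit([f],[m],lambda x:lid(*x),[511,71],[6,6]), fit([f],[m],lambda x:lid(*x),[511,71,96],[6,6,4]))
print(fit(fs,ts,lambda x:lid(*x),[511,71,96],[6,6,4]))
E
```

```text
l5s origin 190 170 scale 6.5
side (array([511.96386719,  72.61865234]), np.float64(0.9069767441860465)) (array([519.96645865,  98.66123078,  79.8024829 ]), np.float64(0.9566236811254396))
top (array([511.85514832,  69.81796265]), np.float64(0.9441469013006886)) (array([510.69364568,  70.36605865,  92.95745352]), np.float64(0.9427043544690603))
(array([509.64479242,  70.285108  ,  96.03865197]), np.float64(0.9194106433544118))
```

View pics/l5s.png

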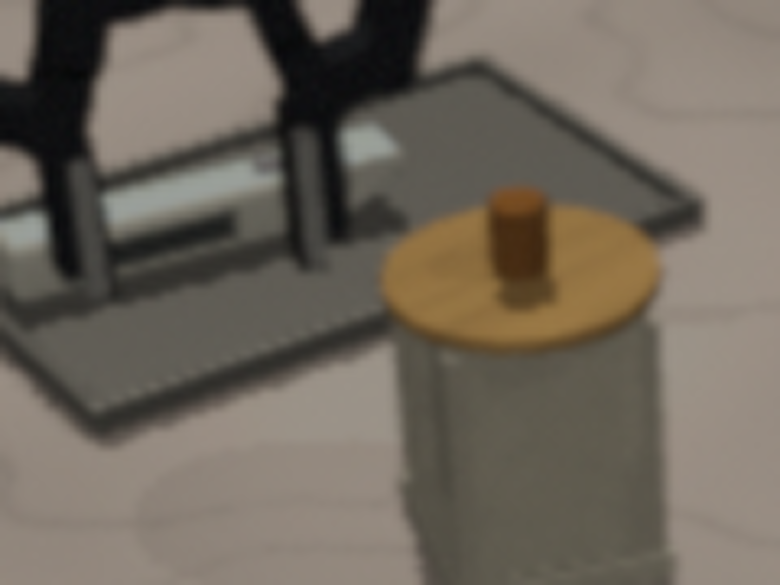

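View pics/l5.png

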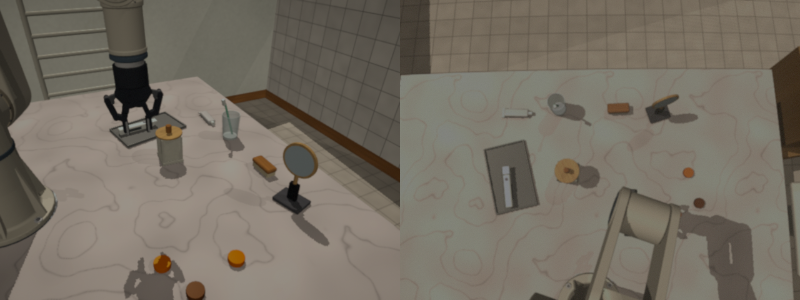

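```bash
python3 - <<'E'
from h import *
F={n:r.grab_frame(n) for n in("side","top")}
crop(F["top"],(180,285),60,"k1")
f=F["top"]; a=f["color"].astype(int)
m=np.zeros((480,640),bool); m[235:340,150:200]=a[235:340,150:200].sum(2)>330
L=cc(m,200); print([(c,s) for c,s,_ in L]); ys,xs=np.nonzero(L[0][2])
P=onz(f,np.c_[xs,ys],32)[:,:2]; print(cv2.minAreaRect(P.astype(np.float32)),P.mean(0))
print("tray corners px->", onz(f,[[136,239],[200,226],[221,327],[156,342]],12).round(0))
E
```

```text
k1 origin 120 240 scale 6.5
[(array([170.91693291, 298.03514377]), array([164, 266,  15,  65, 626], dtype=int32))]
((460.841064453125, 313.1932373046875), (158.67405700683594, 25.812997817993164), 5.54448938369751) [460.48233785 312.79402175]
tray corners px-> [[612. 412.  12.]
 [642. 249.  12.]
 [388. 193.  12.]
 [354. 354.  12.]]
```

View pics/k1.png

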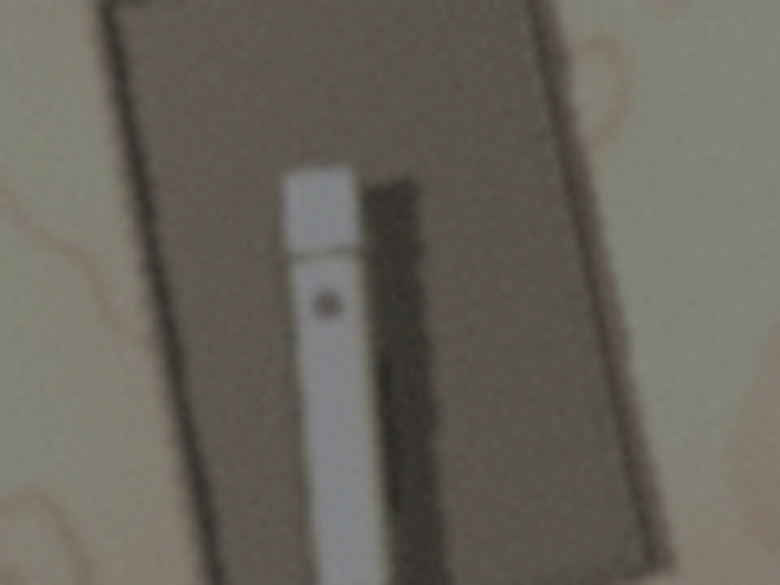

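```bash
python3 - <<'E'
from h import *
F={n:r.grab_frame(n) for n in("side","top")}
crop(F["top"],(178,310),40,"k2"); crop(F["side"],(215,205),50,"k3")
E
```

```text
k2 origin 138 280 scale 9.75
k3 origin 165 168 scale 7.8
```

View pics/k2.png

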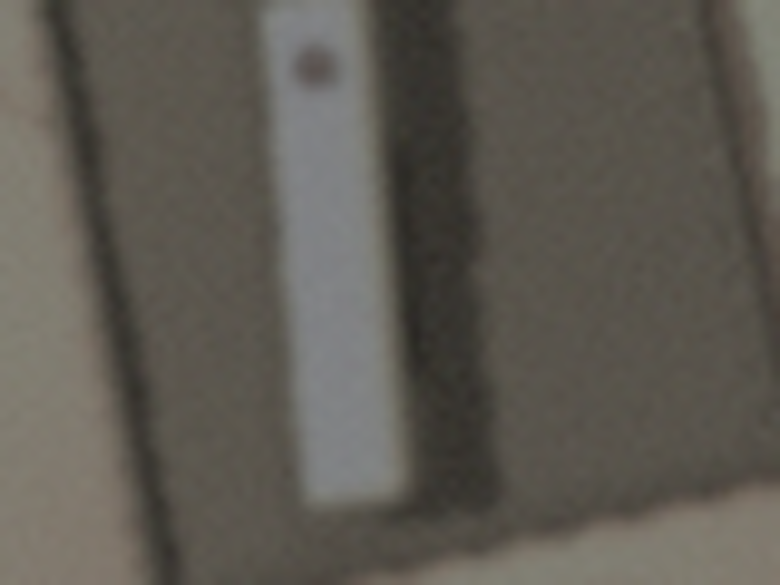

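View pics/k3.png

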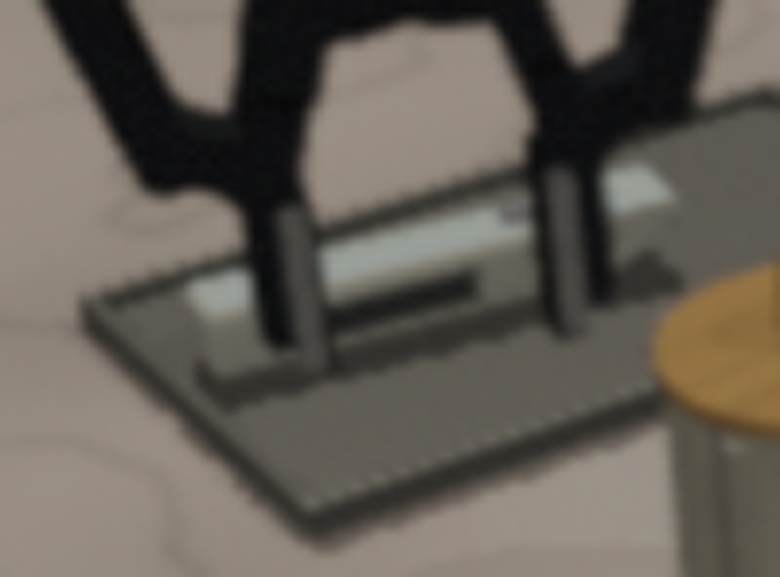

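```bash
python3 - <<'E'
from rig import r
s=r.sense(); print(s["clock"],s["contact_force"]); print(r.sign_off())
E
```

```text
52.8 [-0.11735385  0.05298483 -0.24705191]
the job is handed in; nothing more can be done
None
```

The job is done and handed in at 52.8 s, in the order asked.

- **Pucks:** I took the lid off and loaded all three green pucks, pressing each in separately. I saw the lips closed over each one afterwards, with press forces of 2.8, 3.8 and 4.6 N, as the follower spring predicts. I did not touch the orange and brown look-alikes.
- **Lamp:** I held the lamp about 80 mm straight above the mouth for over 3 s. By calculation the beam fell within about 1 mm of the centre. An outline check in the side picture differed from the calculated wand pose by about 2 pixels (3–4 mm), and I left that as it was.
- **Wand:** I laid it back in the tray the same way up, and a picture straight afterwards showed it flat there. A later picture showed it had moved about 25 mm, apparently the knock you warned of, since the gripper was not near it. It still lies flat and fully inside the tray, with its tail about 10 mm from the rim, so I left it.
- **Lid:** It is back on and sits flat. Fitting both pictures gave its height as 96 mm at the boss's underside, as expected. The side picture alone, with height left free, fitted poorly at 80 mm, and I did not trust that value.
- **Bystanders:** The tumbler, nail brush and tube look unmoved in the last pictures. I judged that by eye and did not measure it.

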